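Gauge a fired test bar to the first slip of the ratchet cap

TASK

Measure the thickness of the fired test bar: lay it on the bench gauge's rest rail, square along the middle of the rail, and slide it gently under the spindle until its end is fully home against the stop. Then bring the spindle down onto the bar by turning the ratchet cap at the very top clockwise, stop at the cap's first slip (no more than a twelfth of a turn of slipping in all), and let go so that the bar stays nipped; leave the beaker, jar and brush where they are.

Things in the scene. Friction and masses are not known exactly. Their poses are not given: they have to be found in the camera images.
- gauge: upright bench thickness gauge, fixed, a cast C-frame 215 mm tall. Origin on the vertical spindle axis at bench height; x points along the rest rail from its open front end in towards the column, z up. Foot: x -122 to +78 mm, y +-42 mm, 22 mm high. Above the rail a round boss 38 mm wide hangs on the axis, underside at z = 106 mm; arm (34 mm wide, top at 140 mm) and column stand behind it
- rail_top (a point): point of the steel rest rail's flat top straight below the spindle, 60 mm above the bench; axes as the gauge's. The rail is 20 mm wide, narrower than the bar, so that fingers can straddle it, and runs from 118 mm in front of this point (-x) to 24 mm behind it; its sides stand free down to the foot, 38 mm below
- stop: fixed dark steel stop plate across the inner end of the rail, 36 mm wide, its top 10 mm above the rail; the origin is under its middle, its front face 5 mm in front of that, 26 mm behind the spindle axis. With an end face against it the bar's centre is 44 mm in front of the spindle axis (gauge x -44, y 0). Pushing the bar harder than about 30 N would chip it
- spindle: steel spindle with a flat round foot 13 mm wide; origin at the centre of the foot's underside. It does not rotate, it only travels down and up, 16 mm for a full turn of the thimble. It starts 4 to 8 mm above the top of a bar lying on the rail. At the slip it presses with about 40 N; more than 75 N on the bar would strain the gauge
- thimble_mid (a point): centre of the aluminium thimble, the 30 mm wide drum below the cap, 142 to 171 mm above the bench; z up, x and y turn with it. One full turn clockwise seen from above lowers the spindle 16 mm (2.55 mm per rad). The thimble has no clutch: turned by hand it would strain the gauge, so it is only to be turned through the cap
- cap_mid (a point): centre of the ratchet cap, the topmost part: an upright knurled steel cylinder 22 mm wide and 36 mm tall on the spindle axis, 179 to 215 mm above the bench; this point is half-way up, at 197 mm; x and y turn with it. A neck 12 mm wide and 8 mm tall parts it from the thimble. It turns in place without rising or sinking; clockwise seen from above lowers the spindle; let go, it stays
- cap_top (a point): centre of the cap's flat top. The cap drives the thimble through a drag clutch: running down free takes about 0.08 N m; once the foot bears on the bar the torque climbs over some 0.2 rad to 0.18 N m, where it slips: only the cap turns on. The slip is the angle between the x axes of cap and thimble, 0 at the start; a black line on each shows it, in line at first
- bar_mid (a point): centre of the fired clay test bar, a plain slab 140 mm long, 34 mm wide and about 13 mm thick (the thickness is what is being measured), 130 g, lying flat on the bench left or right of the gauge; this point is half-way up; x along its length, y across. One end is dipped in pale glaze; either end may go to the stop. Gripped 35 mm from its centre, towards the outer end, a gripper clears the gauge
- bar: the same bar; origin at the centre of its underside
- beaker: bystander: pierced clay beaker standing on its rim, 76 mm wide at the bench and 70 mm tall; origin at the bench; not to be moved
- glaze_jar: bystander: white glaze jar with a black lid, 56 mm wide, 75 mm tall; origin at the bench; not to be moved
- brush: bystander: wooden-handled glaze brush lying on the bench, about 200 mm long; not to be moved
Things that resemble listed ones, but are neither listed nor needed, are in the scene too. Of the things that look like the bar, take the one that is farthest from the robot's base at the start.

How it is judged:
By the outcome, as a careful person would: the job done as asked, in the order asked, and still so for the second after the job is handed in, with the robot touching nothing.
It also fails if it takes over 67 s, if anything falls off the work surface, if the arm or the gripper's body presses on something with over 40 N, if the wrist force passes 120 N, or if a joint passes its speed limit or range.

ROBOT

A 6-joint arm with a two-finger parallel gripper is mounted at the origin on the work surface. World frame = base frame: x ahead of the robot, y to its left, z up, the work surface at z = 0. Lengths are in m, angles in rad, forces in N, time in s.
With the tool pointing down it reaches from about 0.4 to 0.825 m from the base axis. Payload 7 kg.
Tool frame: the origin (TCP) lies on the centre line of the jaws, within the pads' length; the fingertips stand 22 mm ahead of it and the grasp point (between the pads) lies 3 mm ahead of it; z points along the fingers, y is the line along which they close (so a half turn about z gives the same grasp; the last joint's range is limited). The gripper opens to 88 mm and grips with 3 to 60 N. Pads are 19 mm wide; open, the fingers measure 130 mm over their backs; the gripper's body (78 mm by 193 mm) begins 47 mm behind the grasp point.
Start: joints at [1.431, 0.359, 0.012, 0, -1.224, -0.288], TCP at [0.28, 0.614, 0.249] pointing down, gripper open.
Joint ranges: [-3.07, 3.07], [-1.43, 2.12], [-1.02, 1.25], [-3.03, 1.67], [-3.05, -0], [-3.03, 3.03]. Speed limits (rad/s): [2.39, 2.39, 3.01, 3.14, 3.14, 3.14].

INTERFACE

Orientations are given as [roll, pitch, yaw] about the fixed x, y, z axes, in that order (R = Rz(yaw) Ry(pitch) Rx(roll)).
In Python, from station import monitor, viewer, order gives the robot as it stands. The module is installed in compiled form; this text tells all that it offers.
- The arm moves only by the tool servo_tool, never from a script. Its argument "targets" is a list of rows, each an object with "angular": the turn, a rotation vector about the tool's x, y, z in degrees, a list of three; "xyz": the shift along the tool's x, y, z in cm, a list of three; "claw": the finger opening in cm, from 0 to 8.76. A call has 1 to 20 rows; each row shifts and turns the commanded pose from where the row before left it, along the tool's axes as they then stand; what a row does not reach is not made up. A row lasts 1/10 s, in which the tool goes at most 50 mm and 8.59 degrees, less where a joint would pass 70% of its speed; a pose out of reach is approached as far as the arm can. A call is refused whole if a number of a shift passes 5 or a number of a turn 8.59, either way. A call with a gripper value outside its range is refused whole. The fingers move at their own pace and stop on an object; "force" is the grip in N (left out, the last holds). Time passes only in rows, so rows that do not move let the fingers close. It gives the time, the measured TCP pose, the force, the opening and the grip force at its end, in the units of the state.
- monitor.get_state(): the state, without advancing time (a new reading comes with each control period).
- viewer.grab_frame(name): name is "scene" or "top" or "wrist"; returns a dict with "color" (384x512x3 uint8, blue, green, red), "fovy" (degrees; the focal length in pixels is half the picture's height over the tangent of half this angle, whatever the lens; pixels are square), "cx", "cy" (the principal point, pixels), "k1" (the pictures are not rectified: a ray, as slopes to the right and down, at radius r is drawn at 1 + k1 r^2 times it, then the intrinsics apply), "R" (3x3) and "t" (3): a world point X has camera coordinates R X + t. Camera axes: x right, y down, z forward; pixel columns grow to the right and rows downward; lengths in m; the calibration is good to about 2 mm. A picture is of the moment at which its call begins. There is no depth.
- order.job_done(): hands the job in; it is judged then, once.
The state is a dict: "t": time; "q": joint angles; "qd": joint speeds; "joint_efforts": joint torques, N m; "eef_pos": TCP position; "ee_rot": TCP orientation; "force": force on the tool from outside, world axes, zero at the start; "moment": the same for the moment, N m; "width": finger opening in m; "gripper_force": force on a finger pad.
Only numpy, scipy, OpenCV 4.12 (cv2) and the standard library are available. Lean on these libraries where they do the work, as an engineer would, in place of code of your own. Each camera call takes 0.05 s, during which the arm holds its last target. There are 200 camera calls.

## Working session

There is one attempt and no reset: what is moved stays moved. The work goes in short steps, Python scripts to look and compute and a tool call to move; the robot and the scene stay as the last step left them, time stands still between calls to the robot, and variables do not carry over. Pictures are saved under pics/ and viewed, at most 10 in all, crops included, and the job is handed in when it is done.

Besides the shell and the picture viewer there is one more tool, called after "Emit:" as name(argument=value, ...) on one line, values as JSON. servo_tool: Moves the arm, as the interface text tells. Its arguments: {"type":"object","properties":{"targets":{"type":"array"},"force":{"type":"number"}},"required":["targets"]}

```bash
mkdir -p pics
cat > h.py <<'E'
import numpy as np, cv2, pickle, sys
from scipy.spatial.transform import Rotation as Ro
def grab(n,f=None):
    from station import viewer
    d=viewer.grab_frame(n)
    if f: cv2.imwrite(f'pics/{f}.png',d['color']); pickle.dump(d,open(f'pics/{f}.pkl','wb'))
    return d
def load(f): return pickle.load(open(f'pics/{f}.pkl','rb'))
def K(d):
    f=192/np.tan(np.radians(d['fovy'])/2); return np.array([[f,0,d['cx']],[0,f,d['cy']],[0,0,1.]]),np.array([d['k1'],0,0,0,0.])
def proj(d,X):
    k,c=K(d); return cv2.projectPoints(np.array(X,float).reshape(-1,3),cv2.Rodrigues(np.array(d['R']))[0],np.array(d['t'],float),k,c)[0][:,0]
def pt(d,uv,z):
    k,c=K(d); p=cv2.undistortPoints(np.array(uv,float).reshape(-1,1,2),k,c)[:,0]
    R=np.array(d['R']);C=-R.T@np.array(d['t']); r=np.c_[p,np.ones(len(p))]@R
    return C+r*((z-C[2])/r[:,2])[:,None]
E
python3 - <<'E'
from h import *
from station import monitor
print(monitor.get_state())
a=grab('scene','s0');b=grab('top','t0');c=grab('wrist','w0')
for d in(a,b,c):print(d['fovy'],d['k1'],-np.array(d['R']).T@d['t'])
cv2.imwrite('pics/m0.png',np.vstack([np.hstack([cv2.resize(a['color'],(400,300)),cv2.resize(c['color'],(400,300))])]))
cv2.imwrite('pics/t0b.png',cv2.resize(b['color'],(800,600),interpolation=cv2.INTER_CUBIC))
E
```

```text
{'t': 0.0, 'q': array([ 1.43108475e+00,  3.59405303e-01,  1.10592413e-02, -3.69046367e-04,
       -1.22411625e+00, -2.88097882e-01]), 'qd': array([ 0.00025412, -0.00098473,  0.00055603, -0.00039465,  0.00151996,
        0.00150907]), 'joint_efforts': array([ 2.62803725e-03, -5.82729685e+01,  2.93050289e+01,  6.99738890e+00,
        6.93943395e-03, -1.58527764e-04]), 'eef_pos': array([0.27987097, 0.61373751, 0.24760752]), 'ee_rot': array([ 3.13989675e+00, -1.40776881e-04, -4.27935026e-01]), 'force': array([-0.7656093 , -0.65974217,  0.52204893]), 'moment': array([ 0.01931754, -0.02753535,  0.08731444]), 'gripper_force': 0.0, 'width': 0.08758553110593216}
42.60268871656875 -0.18121167994855517 [ 0.98165773 -0.75984432  1.08874404]
46.84931517344177 -0.14938793970167774 [ 0.36890312 -0.01365954  1.29549093]
65.65383537802391 -0.0760556267810235 [0.35428364 0.57984748 0.38342435]
```

View pics/t0b.png

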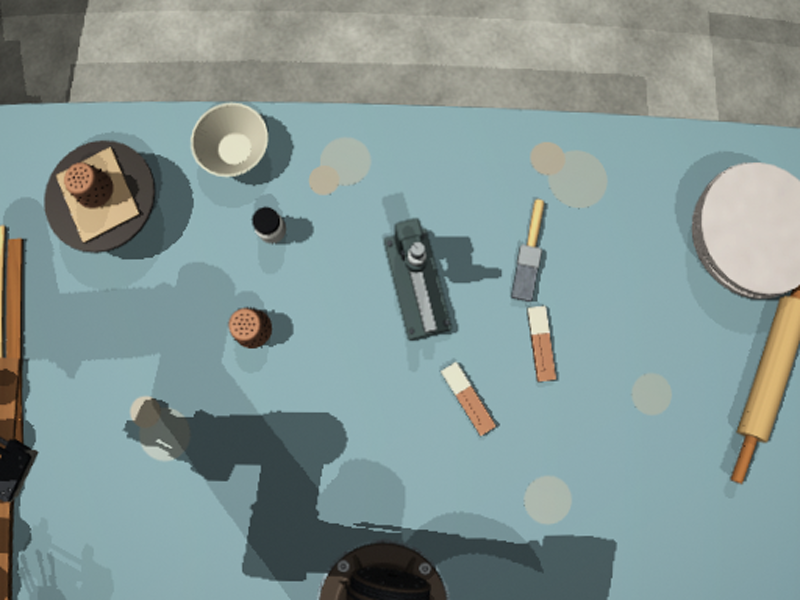

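View pics/m0.png

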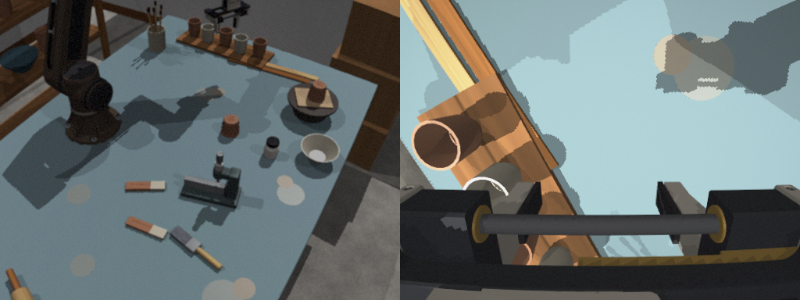

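The top view shows two bar-like things: A at about (470,398) and B at about (542,344). The base is near (383,590), so B is the farther one and fits the description. I'll confirm that in an enlarged crop and measure the bar and gauge in the same crop.

Run:
```python
from h import *
b=load('t0')['color']
# crop cols 235..375, rows 115..220 (native) x5.7
c=b[120:285,235:375]; c=b[120:250,235:375]
cv2.imwrite('pics/t0c.png',cv2.resize(c,None,fx=4.6,fy=4.6,interpolation=cv2.INTER_CUBIC))
d=load('t0')
for n,uv in dict(A=(470,398),B=(542,344)).items():
    p=pt(d,np.array([uv])*0.64,.013)[0]; print(n,p,np.hypot(*p[:2]))
```

```text
A [ 0.38518877 -0.15032275  0.013     ] 0.4134819402555811
B [ 0.48874183 -0.28424966  0.013     ] 0.5653905236692911
```

View pics/t0c.png

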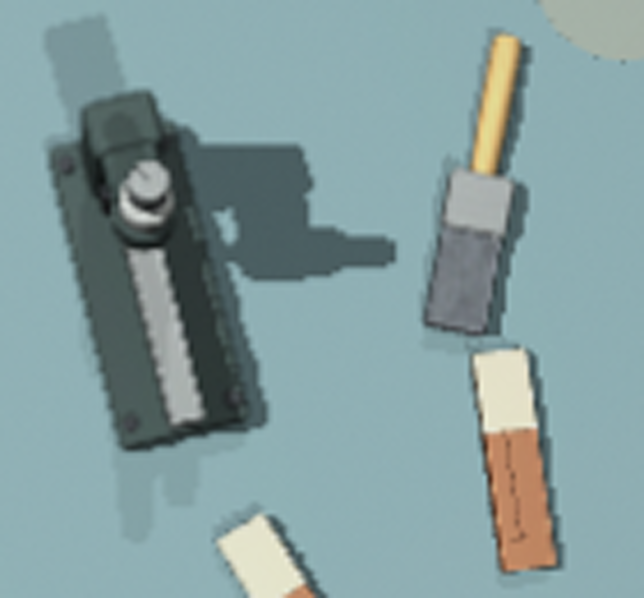

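Run:
```python
from h import *
d=load('t0'); s=lambda l:np.array(l,float)/4.6+[235,120]-.4
B=pt(d,s([(472,352),(526,348),(560,568),(503,572)]),.013); print('bar',B.round(4),B.mean(0))
print([np.linalg.norm(B[i]-B[(i+1)%4]) for i in range(4)])
u=(B[0]+B[1]-B[2]-B[3]);print('yaw',np.degrees(np.arctan2(u[1],u[0])))
print('rail',pt(d,s([(130,250),(158,247),(170,424),(205,416)]),.06))
c=pt(d,s([(149,180)]),.215);print('cap',c)
F=pt(d,s([(122,448),(245,428),(50,150)]),.022);print('foot',F, np.linalg.norm(F[0]-F[1]),np.linalg.norm(F[0]-F[2]))
```

```text
bar [[ 0.559  -0.2554  0.013 ]
 [ 0.5626 -0.2904  0.013 ]
 [ 0.4224 -0.3125  0.013 ]
 [ 0.4191 -0.2759  0.013 ]] [ 0.49077746 -0.28352746  0.013     ]
[np.float64(0.03524081788283388), np.float64(0.14195293973749318), np.float64(0.036761546334792464), np.float64(0.14140571324177073)]
yaw 8.64241751787372
rail [[ 0.6094773  -0.03398593  0.06      ]
 [ 0.61187892 -0.05121762  0.06      ]
 [ 0.50231557 -0.06116042  0.06      ]
 [ 0.50782323 -0.08240846  0.06      ]]
cap [[ 0.61828313 -0.0407493   0.215     ]]
foot [[ 0.49043559 -0.03287025  0.022     ]
 [ 0.50521382 -0.10986103  0.022     ]
 [ 0.68062851  0.01833255  0.022     ]] 0.07839627961748066 0.19696464785242293
```

```bash
cat >> h.py <<'E'
def plan(way,step=4.0,ang=8.0,start=None):
    """way: list of (x,y,z,yaw_deg) tool-down waypoints in world; prints rows"""
    if start is None:
        from station import monitor
        s=monitor.get_state(); p=s['eef_pos'];y=np.degrees(s['ee_rot'][2]); 
    else: p,y=np.array(start[:3]),start[3]
    rows=[]
    for w in way:
        tp=np.array(w[:3]);dy=(w[3]-y+180)%360-180 if len(w)<5 else w[3]-y
        n=max(1,int(np.ceil(max(np.abs(tp-p).max()*100/step,np.linalg.norm(tp-p)*100/4.8,abs(dy)/ang))))
        for i in range(n):
            v=(tp-p)/(n-i)*100; a=np.radians(y)
            sh=np.array([v[0]*np.cos(a)+v[1]*np.sin(a),v[0]*np.sin(a)-v[1]*np.cos(a),-v[2]]).round(2)
            tz=round(-((w[3]-y+180)%360-180)/(n-i),2)
            rows.append((sh.tolist(),tz))
            p=p+np.array([sh[0]*np.cos(a)+sh[1]*np.sin(a),sh[0]*np.sin(a)-sh[1]*np.cos(a),-sh[2]])/100
            y-=tz
    for i,r in enumerate(rows):print(i,r)
    print('end',p.round(4),round(y,2))
E
python3 - <<'E'
from h import *
plan([(.46,.30,.30,-80),(.46,-.10,.30,-140),(.456,-.289,.22,-171.4)])
E
```

```text
0 ([3.68, 2.64, -0.65], np.float64(6.94))
1 ([3.97, 2.17, -0.65], np.float64(6.93))
2 ([4.2, 1.68, -0.65], np.float64(6.94))
3 ([4.37, 1.16, -0.65], np.float64(6.93))
4 ([4.48, 0.62, -0.65], np.float64(6.94))
5 ([4.52, 0.08, -0.65], np.float64(6.93))
6 ([4.5, -0.47, -0.66], np.float64(6.94))
7 ([4.4, -1.02, -0.65], np.float64(6.93))
8 ([3.58, 0.63, -0.0], np.float64(5.45))
9 ([3.63, 0.29, -0.0], np.float64(5.46))
10 ([3.64, -0.06, -0.0], np.float64(5.45))
11 ([3.61, -0.4, -0.0], np.float64(5.46))
12 ([3.56, -0.74, -0.0], np.float64(5.45))
13 ([3.47, -1.08, -0.0], np.float64(5.46))
14 ([3.35, -1.4, -0.0], np.float64(5.45))
15 ([3.21, -1.72, -0.0], np.float64(5.46))
16 ([3.03, -2.02, -0.0], np.float64(5.45))
17 ([2.82, -2.29, -0.0], np.float64(5.46))
18 ([2.59, -2.55, -0.0], np.float64(5.45))
19 ([2.49, -2.84, 1.6], np.float64(6.28))
20 ([2.17, -3.1, 1.6], np.float64(6.28))
21 ([1.81, -3.32, 1.6], np.float64(6.28))
22 ([1.44, -3.5, 1.6], np.float64(6.28))
23 ([1.05, -3.63, 1.6], np.float64(6.28))
end [ 0.456 -0.289  0.22 ] -171.4
```

Emit:
servo_tool(targets=[{"xyz": [3.7,2.6,-0.7],"angular": [0,0,7],"claw": 8.7},{"xyz": [4.0,2.2,-0.7],"angular": [0,0,7],"claw": 8.7},{"xyz": [4.2,1.7,-0.7],"angular": [0,0,7],"claw": 8.7},{"xyz": [4.4,1.2,-0.7],"angular": [0,0,7],"claw": 8.7},{"xyz": [4.5,0.6,-0.6],"angular": [0,0,7],"claw": 8.7},{"xyz": [4.5,0.1,-0.6],"angular": [0,0,7],"claw": 8.7},{"xyz": [4.5,-0.5,-0.6],"angular": [0,0,7],"claw": 8.7},{"xyz": [4.4,-1.0,-0.6],"angular": [0,0,7],"claw": 8.7},{"xyz": [3.6,0.6,0],"angular": [0,0,5.4],"claw": 8.7},{"xyz": [3.6,0.3,0],"angular": [0,0,5.4],"claw": 8.7},{"xyz": [3.6,-0.1,0],"angular": [0,0,5.4],"claw": 8.7},{"xyz": [3.6,-0.4,0],"angular": [0,0,5.4],"claw": 8.7},{"xyz": [3.6,-0.7,0],"angular": [0,0,5.4],"claw": 8.7},{"xyz": [3.5,-1.1,0],"angular": [0,0,5.4],"claw": 8.7},{"xyz": [3.4,-1.4,0],"angular": [0,0,5.4],"claw": 8.7},{"xyz": [3.2,-1.7,0],"angular": [0,0,5.4],"claw": 8.7},{"xyz": [3.0,-2.0,0],"angular": [0,0,5.4],"claw": 8.7},{"xyz": [2.8,-2.3,0],"angular": [0,0,5.4],"claw": 8.7},{"xyz": [2.6,-2.5,0],"angular": [0,0,5.4],"claw": 8.7}])

```text
t: 2.05
eef_pos: [0.4569, -0.1021, 0.3006]
ee_rot: [3.142, 0.0, -2.446]
force: [0.4, -0.5, 0.7]
width: 0.0872
gripper_force: 0.0
```

Run:
```python
from h import *
d=grab('wrist','w1')
X=[[.4908,-.2835,.013],[.618,-.041,.215],[.505,-.0718,.06],[.456,-.289,.013],[.56,-.27,.013]]
print(proj(d,X).round(), -np.array(d['R']).T@d['t'], np.array(d['R'])[2])
plan([(.456,-.289,.22,-171.4)])
```

```text
[[136.  96.]
 [196. 363.]
 [247. 208.]
 [147.  73.]
 [118. 141.]] [ 0.39031822 -0.15520833  0.43628359] [ 0.23662998  0.19739962 -0.95133572]
0 ([2.34, -2.83, 1.61], np.float64(6.18))
1 ([2.03, -3.06, 1.61], np.float64(6.17))
2 ([1.68, -3.27, 1.61], np.float64(6.18))
3 ([1.32, -3.43, 1.61], np.float64(6.17))
4 ([0.95, -3.55, 1.61], np.float64(6.18))
end [ 0.456 -0.289  0.22 ] -171.4
```

Run:
```python
from h import *
d=load('w1'); cv2.imwrite('pics/w1c.png',cv2.resize(d['color'][20:384,60:360],None,fx=1.6,fy=1.6,interpolation=cv2.INTER_CUBIC))
```

```text
(no output)
```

View pics/w1c.png

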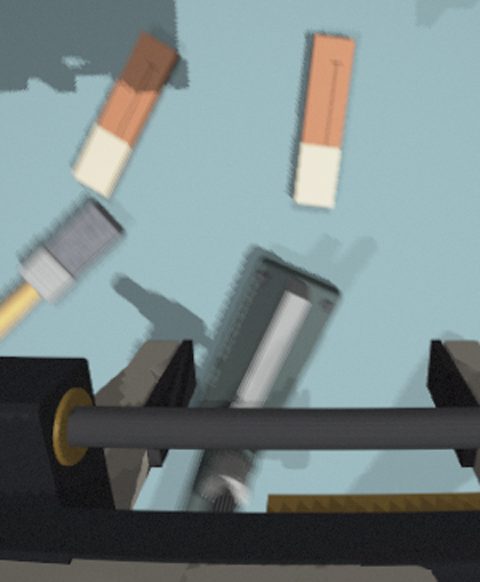

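The wrist view shows bar B at crop (125,115), partly shaded, with its glazed end toward the gauge. The rail's front end is at about (299,295), and the other bar is at (325,120).

Run:
```python
from h import *
d=load('w1'); s=lambda l:np.array(l,float)/1.6+[60,20]-.3
B=pt(d,s([(74,172),(109,193),(179,53),(146,33)]),.013); print('bar',B.round(4),B.mean(0))
print([np.linalg.norm(B[i]-B[(i+1)%4]).round(4) for i in range(4)])
u=(B[0]+B[1]-B[2]-B[3]);print('yaw',np.degrees(np.arctan2(u[1],u[0])))
r=pt(d,s([(287,290),(311,300),(239,402),(264,407)]),.06);print('rail',r)
for i,j in((0,2),(1,3)):
    u=r[j]-r[i];print(np.degrees(np.arctan2(u[1],u[0])))
```

```text
bar [[ 0.554  -0.2941  0.013 ]
 [ 0.5495 -0.2588  0.013 ]
 [ 0.4147 -0.2775  0.013 ]
 [ 0.4193 -0.3082  0.013 ]] [ 0.48435169 -0.2846523   0.013     ]
[np.float64(0.0355), np.float64(0.136), np.float64(0.0311), np.float64(0.1354)]
yaw 6.9351858017322305
rail [[ 0.50427207 -0.0867556   0.06      ]
 [ 0.49825793 -0.06561768  0.06      ]
 [ 0.61676037 -0.05242569  0.06      ]
 [ 0.60619871 -0.03168038  0.06      ]]
16.971481248954255
17.45349678575175
```

Emit:
servo_tool(targets=[{"xyz": [2.3,-2.8,1.6],"angular": [0,0,6.2]},{"xyz": [2.0,-3.1,1.6],"angular": [0,0,6.2]},{"xyz": [1.7,-3.3,1.6],"angular": [0,0,6.2]},{"xyz": [1.3,-3.4,1.6],"angular": [0,0,6.2]},{"xyz": [0.9,-3.6,1.6],"angular": [0,0,6.2]}])

```text
invalid input
```

Emit:
servo_tool(targets=[{"xyz": [2.3,-2.8,1.6],"angular": [0,0,6.2],"claw": 8.7},{"xyz": [2.0,-3.1,1.6],"angular": [0,0,6.2],"claw": 8.7},{"xyz": [1.7,-3.3,1.6],"angular": [0,0,6.2],"claw": 8.7},{"xyz": [1.3,-3.4,1.6],"angular": [0,0,6.2],"claw": 8.7},{"xyz": [0.9,-3.6,1.6],"angular": [0,0,6.2],"claw": 8.7}])

```text
t: 2.6
eef_pos: [0.4595, -0.2858, 0.2199]
ee_rot: [3.142, 0.0, -2.987]
force: [1.0, 0.4, 0.7]
width: 0.0869
gripper_force: 0.0
```

Run:
```python
from h import *
from station import monitor
d=grab('wrist','w2');s=monitor.get_state();print(s['t'],s['eef_pos'],s['ee_rot'],s['q'])
cv2.imwrite('pics/w2c.png',cv2.resize(d['color'],(768,576),interpolation=cv2.INTER_CUBIC))
```

```text
2.65 [ 0.45851346 -0.28886802  0.21666545] [ 3.14036879 -0.00414778 -2.99543587] [-2.00248244e-01  1.66861014e-01 -3.26095172e-01  2.91155522e-04
 -1.08215708e+00 -1.22453106e+00]
```

View pics/w2c.png

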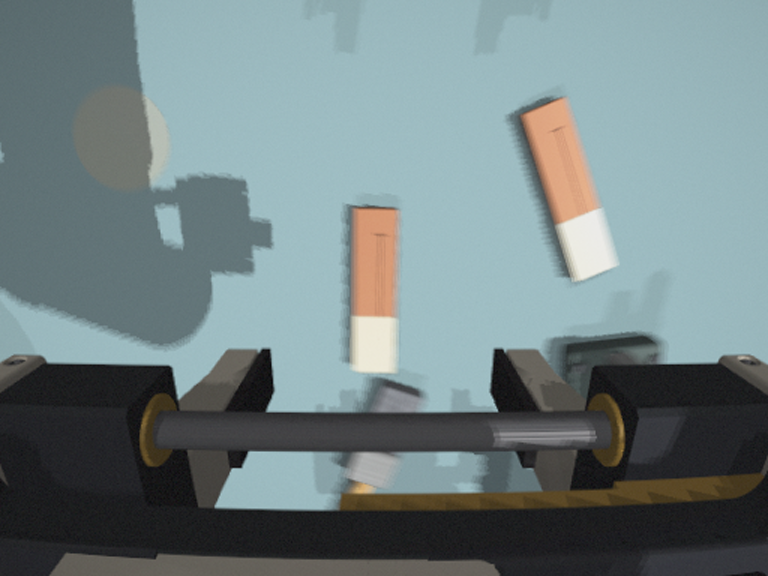

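The bar lies upright in the wrist view at (352–398, 207–372). The brush is below it at (385,420) and the gauge foot is at right (610,355).

Run:
```python
from h import *
d=load('w2'); s=lambda l:np.array(l,float)/1.5-.2
B=pt(d,s([(352,371),(396,373),(398,209),(353,207)]),.013); print('bar',B.round(4),B.mean(0))
print([np.linalg.norm(B[i]-B[(i+1)%4]).round(4) for i in range(4)])
u=(B[0]+B[1]-B[2]-B[3]);a=np.arctan2(u[1],u[0]);print('yaw',np.degrees(a))
c=B.mean(0);g=c-.035*np.array([np.cos(a),np.sin(a),0]);print('grip',g)
plan([(g[0],g[1],.05,-180+np.degrees(a)),(g[0],g[1],.0255,-180+np.degrees(a))])
```

```text
bar [[ 0.5587 -0.2953  0.013 ]
 [ 0.5548 -0.2577  0.013 ]
 [ 0.4167 -0.2789  0.013 ]
 [ 0.4204 -0.3131  0.013 ]] [ 0.48764995 -0.28625204  0.013     ]
[np.float64(0.0378), np.float64(0.1398), np.float64(0.0343), np.float64(0.1394)]
yaw 8.025992045767657
grip [ 0.45299278 -0.29113882  0.013     ]
0 ([0.12, -0.03, 3.33], np.float64(0.07))
1 ([0.11, -0.03, 3.33], np.float64(0.07))
2 ([0.12, -0.03, 3.34], np.float64(0.07))
3 ([0.11, -0.03, 3.33], np.float64(0.07))
4 ([0.12, -0.03, 3.34], np.float64(0.07))
5 ([-0.0, 0.0, 2.45], np.float64(-0.0))
end [ 0.453  -0.2912  0.0255] -171.98
```

Emit:
servo_tool(targets=[{"xyz": [0.1,0,3.3],"angular": [0,0,0.2],"claw": 8.7},{"xyz": [0.1,0,3.3],"angular": [0,0,0],"claw": 8.7},{"xyz": [0.1,0,3.3],"angular": [0,0,0],"claw": 8.7},{"xyz": [0.1,0,3.3],"angular": [0,0,0],"claw": 8.7},{"xyz": [0.1,0,3.4],"angular": [0,0,0],"claw": 6},{"xyz": [0,0,2.4],"angular": [0,0,0],"claw": 6},{"xyz": [0,0,0],"angular": [0,0,0],"claw": 5}])

```text
t: 3.35
eef_pos: [0.4524, -0.2844, 0.0274]
ee_rot: [3.139, -0.006, -2.987]
force: [-0.1, 0.3, -0.0]
width: 0.0686
gripper_force: 0.0
```

Emit:
servo_tool(force=15, targets=[{"xyz": [0,0,0],"angular": [0,0,0],"claw": 3},{"xyz": [0,0,0],"angular": [0,0,0],"claw": 2.5},{"xyz": [0,0,0],"angular": [0,0,0],"claw": 2.5},{"xyz": [0,0,0],"angular": [0,0,0],"claw": 2.5},{"xyz": [0,0,0],"angular": [0,0,0],"claw": 2.5},{"xyz": [0,0,0],"angular": [0,0,0],"claw": 2.5}])

```text
t: 3.95
eef_pos: [0.4557, -0.2855, 0.0318]
ee_rot: [-3.141, 0.002, -2.986]
force: [-1.4, -0.7, 7.1]
width: 0.0336
gripper_force: 14.9
```

```bash
cat > cmd.py <<'E'
# commanded pose tracker: rows (dx,dy,dz,turn_z)
from h import *
R1=[(3.7,2.6,-.7,7),(4,2.2,-.7,7),(4.2,1.7,-.7,7),(4.4,1.2,-.7,7),(4.5,.6,-.6,7),(4.5,.1,-.6,7),(4.5,-.5,-.6,7),(4.4,-1,-.6,7),(3.6,.6,0,5.4),(3.6,.3,0,5.4),(3.6,-.1,0,5.4),(3.6,-.4,0,5.4),(3.6,-.7,0,5.4),(3.5,-1.1,0,5.4),(3.4,-1.4,0,5.4),(3.2,-1.7,0,5.4),(3,-2,0,5.4),(2.8,-2.3,0,5.4),(2.6,-2.5,0,5.4),
(2.3,-2.8,1.6,6.2),(2,-3.1,1.6,6.2),(1.7,-3.3,1.6,6.2),(1.3,-3.4,1.6,6.2),(.9,-3.6,1.6,6.2),(.1,0,3.3,.2)]+[(.1,0,3.3,0)]*3+[(.1,0,3.4,0),(0,0,2.4,0)]
def run(rows,p=(.28,.614,.249),y=np.degrees(1.431-.288)-90):
    p=np.array(p)
    for a,b,c,t in rows:
        r=np.radians(y); p=p+np.array([a*np.cos(r)+b*np.sin(r),a*np.sin(r)-b*np.cos(r),-c])/100; y-=t
    return p,y
E
python3 - <<'E'
from cmd import *
E
python3 - <<'E'
import importlib.util
s=importlib.util.spec_from_file_location('c','cmd.py');m=importlib.util.module_from_spec(s);s.loader.exec_module(m)
print(m.run(m.R1))
from station import monitor
for _ in range(4):
    s=monitor.get_state();print(s['eef_pos'],s['ee_rot'],s['force'])
E
mv cmd.py track.py
```

```text
(array([ 0.45486484, -0.28527594,  0.031     ]), np.float64(-171.1109240165469))
[ 0.45571113 -0.28546944  0.0317536 ] [-3.14054810e+00  1.87119492e-03 -2.98619863e+00] [-1.44456137 -0.66811044  7.1207658 ]
[ 0.45571113 -0.28546944  0.0317536 ] [-3.14054810e+00  1.87119492e-03 -2.98619863e+00] [-1.44456137 -0.66811044  7.1207658 ]
[ 0.45571113 -0.28546944  0.0317536 ] [-3.14054810e+00  1.87119492e-03 -2.98619863e+00] [-1.44456137 -0.66811044  7.1207658 ]
[ 0.45571113 -0.28546944  0.0317536 ] [-3.14054810e+00  1.87119492e-03 -2.98619863e+00] [-1.44456137 -0.66811044  7.1207658 ]
```

Emit:
servo_tool(force=20, targets=[{"xyz": [0,0,0],"angular": [0,0,0],"claw": 4.2},{"xyz": [0,0,0],"angular": [0,0,0],"claw": 4.2},{"xyz": [0,0,0.5],"angular": [0,0,0],"claw": 4.2},{"xyz": [0,0,0],"angular": [0,0,0],"claw": 2.5},{"xyz": [0,0,0],"angular": [0,0,0],"claw": 2.5},{"xyz": [0,0,0],"angular": [0,0,0],"claw": 2.5},{"xyz": [0,0,0],"angular": [0,0,0],"claw": 2.5}])

```text
t: 4.65
eef_pos: [0.4547, -0.2851, 0.0254]
ee_rot: [3.141, -0.0, -2.986]
force: [-0.2, -0.0, -1.2]
width: 0.0338
gripper_force: 19.7
```

Run:
```python
from h import *
from station import monitor
d=grab('wrist','w3');s=monitor.get_state();print(s['t'],s['eef_pos'],s['ee_rot'],s['force'],s['width'])
cv2.imwrite('pics/w3c.png',cv2.resize(d['color'],(768,576),interpolation=cv2.INTER_CUBIC))
```

```text
4.7 [ 0.45478982 -0.28508831  0.02544214] [ 3.14144168e+00 -2.85982321e-04 -2.98647089e+00] [ 0.48474597  0.33940415 -1.19826723] 0.034358923577078634
```

View pics/w3c.png

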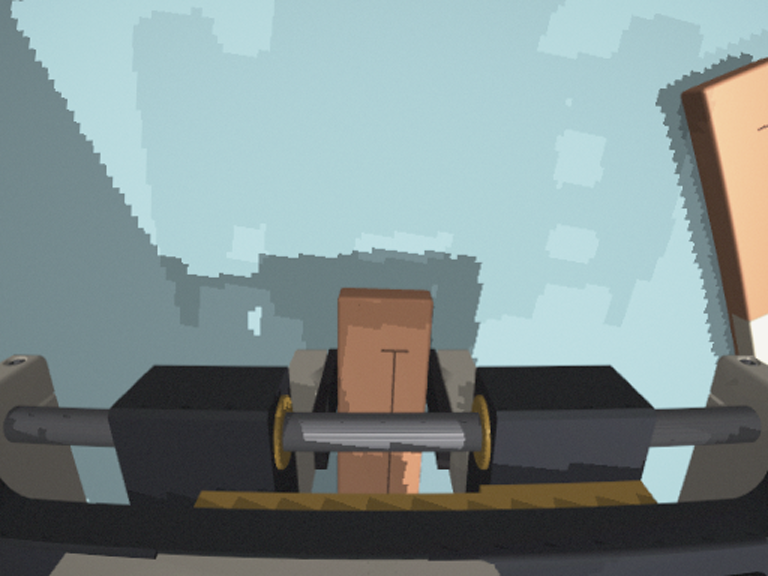

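The bar is gripped and square in the jaws, with its outer end's top edge at (340–432, 298). I'll work out the grip offset and plan a lift to a spot that gives a near look at the rail.

Run:
```python
from h import *
from track import run,R1
d=load('w3'); e=pt(d,np.array([(340,297),(432,299)])/1.5-.2,.013);print(e,np.linalg.norm(e[0]-e[1]))
p,y=run(R1+[(0,0,.5,0)]);print(p,y)
a=np.radians(y);m=e.mean(0)-p;print('end in tool x,y',m[0]*np.cos(a)+m[1]*np.sin(a),m[0]*np.sin(a)-m[1]*np.cos(a))
plan([(.46,-.27,.20,-171),(.623,-.133,.30,-165)],start=[*p,y])
```

```text
[[ 0.42125921 -0.3041489   0.013     ]
 [ 0.41703203 -0.27215668  0.013     ]] 0.032270280197879496
[ 0.45486484 -0.28527594  0.026     ] -171.1109240165469
end in tool x,y 0.03573475132376466 0.0026771135303473802
0 ([-0.15, 0.29, -3.48], np.float64(-0.02))
1 ([-0.15, 0.28, -3.48], np.float64(-0.02))
2 ([-0.15, 0.29, -3.48], np.float64(-0.02))
3 ([-0.15, 0.28, -3.48], np.float64(-0.03))
4 ([-0.14, 0.29, -3.48], np.float64(-0.02))
5 ([-3.65, 2.2, -2.0], np.float64(-1.2))
6 ([-3.69, 2.12, -2.0], np.float64(-1.2))
7 ([-3.74, 2.04, -2.0], np.float64(-1.2))
8 ([-3.78, 1.96, -2.0], np.float64(-1.2))
9 ([-3.82, 1.88, -2.0], np.float64(-1.2))
end [ 0.623 -0.133  0.3  ] -165.0
```

Emit:
servo_tool(targets=[{"xyz": [0,0,-1.5],"angular": [0,0,0],"claw": 2.5},{"xyz": [0,0,-2.5],"angular": [0,0,0],"claw": 2.5},{"xyz": [-0.2,0.4,-3.4],"angular": [0,0,0],"claw": 2.5},{"xyz": [-0.2,0.4,-3.4],"angular": [0,0,0],"claw": 2.5},{"xyz": [-0.2,0.4,-3.4],"angular": [0,0,0],"claw": 2.5},{"xyz": [-0.2,0.3,-3.2],"angular": [0,0,0],"claw": 2.5},{"xyz": [-3.6,2.2,-2],"angular": [0,0,-1.2],"claw": 2.5},{"xyz": [-3.7,2.1,-2],"angular": [0,0,-1.2],"claw": 2.5},{"xyz": [-3.7,2.0,-2],"angular": [0,0,-1.2],"claw": 2.5},{"xyz": [-3.8,2.0,-2],"angular": [0,0,-1.2],"claw": 2.5},{"xyz": [-3.8,1.9,-2],"angular": [0,0,-1.2],"claw": 2.5},{"xyz": [0,0,0],"angular": [0,0,0],"claw": 2.5},{"xyz": [0,0,0],"angular": [0,0,0],"claw": 2.5}])

```text
t: 6.0
eef_pos: [0.6234, -0.1315, 0.2991]
ee_rot: [3.141, -0.0, -2.88]
force: [-1.5, -0.1, -1.8]
width: 0.0338
gripper_force: 19.7
```

```bash
cat >> track.py <<'E'
R2=[(0,0,.5,0),(0,0,-1.5,0),(0,0,-2.5,0)]+[(-.2,.4,-3.4,0)]*3+[(-.2,.3,-3.2,0),(-3.6,2.2,-2,-1.2),(-3.7,2.1,-2,-1.2),(-3.7,2,-2,-1.2),(-3.8,2,-2,-1.2),(-3.8,1.9,-2,-1.2)]
E
python3 - <<'E'
from h import *
from track import *
from station import monitor
d=grab('wrist','w4');s=monitor.get_state();print(s['t'],s['eef_pos'],s['ee_rot'],s['width']);print(run(R1+R2))
a=grab('scene','s4')
print(proj(a,[[.618,-.041,.12]]))
print(proj(d,[[.618,-.041,.215],[.505,-.0718,.06]]))
cv2.imwrite('pics/w4c.png',cv2.resize(d['color'],(768,576),interpolation=cv2.INTER_CUBIC))
E
```

```text
6.05 [ 0.62255093 -0.13225251  0.29875218] [ 3.14096071e+00 -1.32071136e-03 -2.88133162e+00] 0.033943187182517306
(array([ 0.62293702, -0.13271087,  0.3       ]), np.float64(-165.11092401654696))
[[279.04233627 221.22003255]]
[[361.35247166 232.31080883]
 [326.6718021   87.86223467]]
```

View pics/w4c.png

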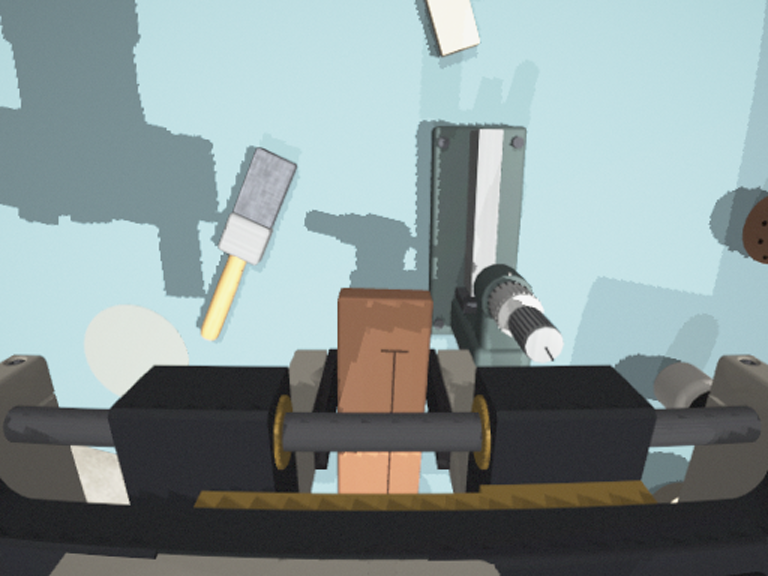

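The wrist view shows the whole gauge: cap top at (545,343), rail front corners at (479,130) and (503,129), and foot front corners at (434,128) and (525,128). I'll fit its pose.

Run:
```python
from h import *
from scipy.optimize import least_squares
G=np.array([[0,0,.215],[-.118,-.010,.06],[-.118,.010,.06],[-.122,-.042,.022],[-.122,.042,.022],[-.020,-.01,.06],[-.0,-.042,.022]])
# image left = tool -y.. 
d=load('w4'); uv=np.array([(545,343),(479,130),(503,129),(434,128),(525,128)])/1.5-.2
# left in the picture = -y_gauge side (brush at y<0)
g=np.array([[0,0,.215],[-.118,-.010,.06],[-.118,.010,.06],[-.122,-.042,.022],[-.122,.042,.022]])
def W(p):
    c,s=np.cos(p[2]),np.sin(p[2]); return g@np.array([[c,s,0],[-s,c,0],[0,0,1]])+[p[0],p[1],0]
f=lambda p:(proj(d,W(p))-uv).ravel()
r=least_squares(f,[.618,-.041,.27]);print(r.x,np.degrees(r.x[2]),r.fun.reshape(-1,2).round(1))
# with a camera rotation bias
k,c=K(d)
def f2(p):
    q=dict(d);q['R']=Ro.from_rotvec([p[3],p[4],p[5]]).as_matrix()@np.array(d['R']);q['t']=Ro.from_rotvec([p[3],p[4],p[5]]).as_matrix()@np.array(d['t'])
    return np.r_[(proj(q,W(p))-uv).ravel(),np.array(p[3:])/.005]
r=least_squares(f2,[.618,-.041,.27,0,0,0],x_scale=[.01,.01,.1,.01,.01,.01]);print(r.x,np.degrees(r.x[2]),r.fun[:10].reshape(-1,2).round(1))
# rail direct lines
q=pt(d,np.array([(479,130),(471,293),(503,129),(495,265)])/1.5-.2,.06);print(q.round(4))
for i in(0,2):
    u=q[i+1]-q[i];print(np.degrees(np.arctan2(u[1],u[0])))
h=pt(d,np.array([(434,128),(431,335)])/1.5-.2,.022);u=h[1]-h[0];print(np.degrees(np.arctan2(u[1],u[0])),np.linalg.norm(u))
# bar end check
e=pt(d,np.array([(340,297),(432,299)])/1.5-.2,.287);print(e)
# top-view fit
t=load('t0'); print('top proj err for fit', proj(t,W(r.x)), (np.array([(149,180),(205,416),(170,424),(245,428),(122,448)])/4.6+[235,120]-.4))
```

```text
[ 0.61623341 -0.04010563  0.27796713] 15.926343609737017 [[ 0.   2.2]
 [-0.7 -0.6]
 [-0.2  0. ]
 [-0.7 -1. ]
 [ 1.8 -1.4]]
[ 0.61407485 -0.04013871  0.27180182 -0.00602623 -0.0029026  -0.00094034] 15.573096977933393 [[ 0.1  1.5]
 [-0.7 -0.5]
 [-0.2  0.2]
 [-0.8 -0.9]
 [ 1.6 -0.8]]
[[ 0.5059 -0.0811  0.06  ]
 [ 0.6381 -0.0445  0.06  ]
 [ 0.5    -0.0627  0.06  ]
 [ 0.6084 -0.0323  0.06  ]]
15.456045164463127
15.642266153295866
15.978473144138267 0.19681086561261874
[[ 0.59208133 -0.15382194  0.287     ]
 [ 0.58450918 -0.12252601  0.287     ]]
top proj err for fit [[266.70600973 160.3685346 ]
 [278.78868685 211.70139119]
 [271.88331739 213.41355549]
 [289.08062191 211.77785538]
 [260.9228841  218.76792876]] [[266.99130435 158.73043478]
 [279.16521739 210.03478261]
 [271.55652174 211.77391304]
 [287.86086957 212.64347826]
 [261.12173913 216.99130435]]
```

Run:
```python
from h import *
from track import *
p,y=run(R1+R2)
plan([(.4908,-.0772,.30,-164.4),(.4908,-.0772,.102,-164.4)],start=[*p,y])
```

```text
0 ([2.84, 2.19, -0.0], np.float64(-0.18))
1 ([2.83, 2.2, -0.0], np.float64(-0.18))
2 ([2.82, 2.21, -0.0], np.float64(-0.18))
3 ([2.81, 2.21, -0.0], np.float64(-0.17))
4 ([0.0, 0.0, 3.96], np.float64(-0.0))
5 ([0.0, 0.0, 3.96], np.float64(-0.0))
6 ([0.0, 0.0, 3.96], np.float64(-0.0))
7 ([0.0, 0.0, 3.96], np.float64(-0.0))
8 ([0.0, 0.0, 3.96], np.float64(-0.0))
end [ 0.4908 -0.0772  0.102 ] -164.4
```

Emit:
servo_tool(targets=[{"xyz": [2.8,2.2,0],"angular": [0,0,-0.2],"claw": 2.5},{"xyz": [2.8,2.2,0],"angular": [0,0,-0.2],"claw": 2.5},{"xyz": [2.8,2.2,0],"angular": [0,0,-0.2],"claw": 2.5},{"xyz": [2.8,2.2,0],"angular": [0,0,-0.1],"claw": 2.5},{"xyz": [0,0,0],"angular": [0,0,0],"claw": 2.5},{"xyz": [0,0,3.5],"angular": [0,0,0],"claw": 2.5},{"xyz": [0,0,4],"angular": [0,0,0],"claw": 2.5},{"xyz": [0,0,4],"angular": [0,0,0],"claw": 2.5},{"xyz": [0,0,4],"angular": [0,0,0],"claw": 2.5},{"xyz": [0,0,3.3],"angular": [0,0,0],"claw": 2.5},{"xyz": [0,0,1],"angular": [0,0,0],"claw": 2.5},{"xyz": [0,0,0],"angular": [0,0,0],"claw": 2.5},{"xyz": [0,0,0],"angular": [0,0,0],"claw": 2.5}])

```text
t: 7.4
eef_pos: [0.4928, -0.0773, 0.1029]
ee_rot: [-3.141, 0.002, -2.87]
force: [0.4, 0.8, -0.1]
width: 0.0338
gripper_force: 19.7
```

```bash
cat >> track.py <<'E'
R3=[(2.8,2.2,0,-.2)]*3+[(2.8,2.2,0,-.1),(0,0,19.8,0)]
E
python3 - <<'E'
from h import *
from track import *
from station import monitor
d=grab('wrist','w5');b=grab('scene','s5');t=grab('top','t5');s=monitor.get_state();print(s['t'],s['eef_pos'],s['ee_rot'],s['width'],s['force'],s['q']);print(run(R1+R2+R3))
im=np.zeros((600,800,3),np.uint8)
im[:300,:]=cv2.resize(d['color'][130:290,40:466],(800,300),interpolation=cv2.INTER_CUBIC)
p=proj(b,[[.56,-.06,.09]])[0].astype(int);print(p)
c=b['color'][p[1]-50:p[1]+50,p[0]-65:p[0]+68];im[300:,:400]=cv2.resize(c,(400,300),interpolation=cv2.INTER_CUBIC)
c=t['color'][135:235,210:343];im[300:,400:]=cv2.resize(c,(400,300),interpolation=cv2.INTER_CUBIC)
cv2.imwrite('pics/m5.png',im)
E
```

```text
7.55 [ 0.49296325 -0.0768821   0.10327321] [-3.14126476  0.00317227 -2.86943455] 0.03387735114863753 [-0.18119482 -1.00672562 -0.93262872] [ 2.40050499e-01  2.18734310e-01 -5.63563128e-01  3.19474922e-04
 -7.85317749e-01 -1.53891480e+00]
(array([ 0.49179412, -0.07713002,  0.102     ]), np.float64(-164.410924016547))
[255 224]
```

View pics/m5.png

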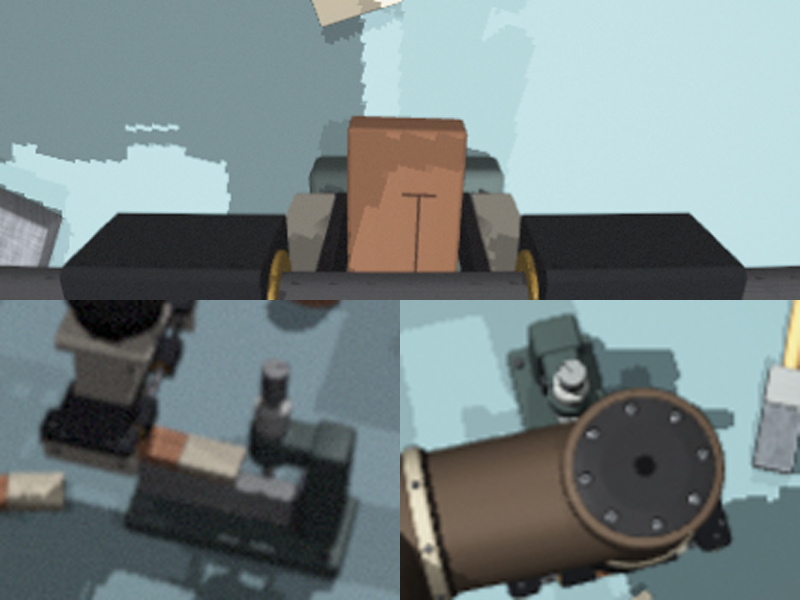

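The wrist strip shows the bar end at columns 350–466 (centre 408) and the foot front behind it at 311–503 (centre 407). The bar therefore looks centred over the rail, and the scene view agrees.

Run:
```python
from h import *
from track import *
d=load('w5');p,y=run(R1+R2+R3);a=np.radians(y);M=np.array([[np.cos(a),np.sin(a)],[np.sin(a),-np.cos(a)]])
s=lambda l:np.array(l,float)/1.878+[40,130]-.3
for l,z in (([(350,120),(466,120)],.089),([(312,165),(502,165)],.022)):
    e=pt(d,s(l),z); print(((e[:,:2]-p[:2])@M.T).round(4))
# cap top from top view t5: sub-picture (572,374)
t=load('t5');print(pt(t,np.array([((571-400)/3.008+210-.3,(374-300)/3+135-.3)]),.215), pt(load('t0'),np.array([(149,180)])/4.6+[235,120]-.4,.215), pt(t,np.array([((571-400)/3.008+210-.3,(400-300)/3+135-.3)]),.171))
```

```text
[[ 0.0369 -0.0141]
 [ 0.0368  0.0185]]
[[-0.0046 -0.0374]
 [-0.0046  0.0422]]
[[ 0.61662264 -0.03968321  0.215     ]] [[ 0.61828313 -0.0407493   0.215     ]] [[ 0.60373646 -0.04130313  0.171     ]]
```

Emit:
servo_tool(force=20, targets=[{"xyz": [0,0,1],"angular": [0,0,0],"claw": 2.5},{"xyz": [0,0,0.4],"angular": [0,0,0],"claw": 2.5},{"xyz": [0,0,0.1],"angular": [0,0,0],"claw": 2.5},{"xyz": [0,0,0],"angular": [0,0,0],"claw": 2.5}])

```text
t: 7.95
eef_pos: [0.4916, -0.077, 0.0863]
ee_rot: [-3.142, -0.001, -2.869]
force: [-0.3, -0.3, -1.2]
width: 0.0334
gripper_force: 19.7
```

Emit:
servo_tool(targets=[{"xyz": [0,0,0.1],"angular": [0,0,0],"claw": 2.5},{"xyz": [0,0,0],"angular": [0,0,0],"claw": 2.5}])

```text
t: 8.15
eef_pos: [0.492, -0.0769, 0.0856]
ee_rot: [-3.142, 0.0, -2.869]
force: [-0.4, -0.6, -1.4]
width: 0.034
gripper_force: 19.7
```

Emit:
servo_tool(targets=[{"xyz": [0,0,0.1],"angular": [0,0,0],"claw": 2.5},{"xyz": [0,0,0],"angular": [0,0,0],"claw": 2.5}])

```text
t: 8.35
eef_pos: [0.492, -0.077, 0.0848]
ee_rot: [-3.141, 0.0, -2.869]
force: [-1.1, 1.3, 2.4]
width: 0.0339
gripper_force: 19.7
```

Emit:
servo_tool(force=6, targets=[{"xyz": [0,0,0],"angular": [0,0,0],"claw": 3.9},{"xyz": [0,0,0],"angular": [0,0,0],"claw": 3.9},{"xyz": [0,0,0.2],"angular": [0,0,0],"claw": 3.9},{"xyz": [0,0,0],"angular": [0,0,0],"claw": 2.8},{"xyz": [0,0,0],"angular": [0,0,0],"claw": 2.8},{"xyz": [0,0,0],"angular": [0,0,0],"claw": 2.8}])

```text
t: 8.95
eef_pos: [0.4917, -0.077, 0.0824]
ee_rot: [3.142, -0.0, -2.87]
force: [-0.3, 0.9, -1.0]
width: 0.034
gripper_force: 5.9
```

Emit:
servo_tool(force=6, targets=[{"xyz": [-0.3,0,0],"angular": [0,0,0],"claw": 2.8},{"xyz": [-0.5,0,0],"angular": [0,0,0],"claw": 2.8},{"xyz": [-0.5,0,0],"angular": [0,0,0],"claw": 2.8},{"xyz": [-0.5,0,0],"angular": [0,0,0],"claw": 2.8},{"xyz": [-0.5,0,0],"angular": [0,0,0],"claw": 2.8},{"xyz": [-0.5,0,0],"angular": [0,0,0],"claw": 2.8},{"xyz": [-0.5,0,0],"angular": [0,0,0],"claw": 2.8},{"xyz": [-0.5,0,0],"angular": [0,0,0],"claw": 2.8},{"xyz": [-0.3,0,0],"angular": [0,0,0],"claw": 2.8},{"xyz": [-0.2,0,0],"angular": [0,0,0],"claw": 2.8},{"xyz": [0,0,0],"angular": [0,0,0],"claw": 2.8}])

```text
t: 10.05
eef_pos: [0.5335, -0.0654, 0.0825]
ee_rot: [-3.142, 0.0, -2.869]
force: [1.1, -0.5, -1.5]
width: 0.0343
gripper_force: 5.9
```

Emit:
servo_tool(force=6, targets=[{"xyz": [-0.15,0,0],"angular": [0,0,0],"claw": 2.8},{"xyz": [-0.15,0,0],"angular": [0,0,0],"claw": 2.8}])

```text
t: 10.25
eef_pos: [0.536, -0.0647, 0.0826]
ee_rot: [3.142, -0.0, -2.87]
force: [-0.3, -0.6, -1.7]
width: 0.0342
gripper_force: 5.9
```

Emit:
servo_tool(force=6, targets=[{"xyz": [-0.15,0,0],"angular": [0,0,0],"claw": 2.8},{"xyz": [-0.1,0,0],"angular": [0,0,0],"claw": 2.8}])

```text
t: 10.45
eef_pos: [0.5386, -0.0639, 0.0826]
ee_rot: [-3.142, 0.0, -2.87]
force: [0.3, 0.4, -1.0]
width: 0.0343
gripper_force: 5.9
```

Emit:
servo_tool(force=6, targets=[{"xyz": [-0.1,0,0],"angular": [0,0,0],"claw": 2.8},{"xyz": [-0.1,0,0],"angular": [0,0,0],"claw": 2.8}])

```text
t: 10.65
eef_pos: [0.5405, -0.0634, 0.0826]
ee_rot: [3.142, -0.0, -2.87]
force: [-2.0, -1.0, -1.0]
width: 0.034
gripper_force: 5.9
```

Emit:
servo_tool(force=6, targets=[{"xyz": [-0.1,0,0],"angular": [0,0,0],"claw": 2.8},{"xyz": [0,0,0],"angular": [0,0,0],"claw": 2.8}])

```text
t: 10.85
eef_pos: [0.5405, -0.0634, 0.0823]
ee_rot: [3.141, -0.002, -2.87]
force: [-4.4, -1.6, 0.9]
width: 0.0342
gripper_force: 5.9
```

Emit:
servo_tool(force=6, targets=[{"xyz": [-0.1,0,0],"angular": [0,0,0],"claw": 2.8},{"xyz": [0,0,0],"angular": [0,0,0],"claw": 2.8}])

```text
t: 11.05
eef_pos: [0.5406, -0.0634, 0.0823]
ee_rot: [3.141, -0.003, -2.87]
force: [-7.3, -2.2, 4.4]
width: 0.034
gripper_force: 6.0
```

Emit:
servo_tool(force=6, targets=[{"xyz": [-0.1,0,0],"angular": [0,0,0],"claw": 2.8},{"xyz": [0,0,0],"angular": [0,0,0],"claw": 2.8}])

```text
t: 11.25
eef_pos: [0.541, -0.0633, 0.0821]
ee_rot: [3.141, -0.005, -2.87]
force: [-9.4, -1.2, 5.1]
width: 0.034
gripper_force: 6.0
```

The bar is home: contact came at about 51 mm of travel, with about 9 N on the stop. Releasing, then rising clear.

Emit:
servo_tool(targets=[{"xyz": [0.2,0,0],"angular": [0,0,0],"claw": 2.8},{"xyz": [0,0,0],"angular": [0,0,0],"claw": 4.4},{"xyz": [0,0,0],"angular": [0,0,0],"claw": 5},{"xyz": [0,0,0],"angular": [0,0,0],"claw": 5},{"xyz": [0,0,-1.5],"angular": [0,0,0],"claw": 5},{"xyz": [0.3,0,-4],"angular": [0,0,0],"claw": 8},{"xyz": [0.5,0,-4],"angular": [0,0,0],"claw": 8},{"xyz": [0,0,-4],"angular": [0,0,0],"claw": 8},{"xyz": [0,0,-4.5],"angular": [0,0,0],"claw": 8},{"xyz": [0,0,0],"angular": [0,0,0],"claw": 8},{"xyz": [0,0,0],"angular": [0,0,0],"claw": 8}])

```text
t: 12.35
eef_pos: [0.5345, -0.065, 0.2639]
ee_rot: [3.142, 0.004, -2.869]
force: [-1.0, -0.0, -1.4]
width: 0.0795
gripper_force: 0.0
```

Run:
```python
from h import *
from station import monitor
s=monitor.get_state();print(s['t'],s['eef_pos'],s['ee_rot'],s['q'],s['moment'])
d=grab('wrist','w6')
a=s['eef_pos'];G=np.array([.6156,-.0424])
print(proj(d,[[G[0]-.044*.963-k*.07*.963,G[1]-.044*.269-k*.07*.269,.073] for k in(-1,0,1)]))
plan([(.6156,-.0424,.30,-100),(.6156,-.0424,.30,84,1)],start=[*a,np.degrees(s['ee_rot'][2])])
b=grab('scene','s6')
im=np.zeros((600,800,3),np.uint8)
im[:300]=cv2.resize(d['color'][140:290,56:456],(800,300),interpolation=cv2.INTER_CUBIC)
c=b['color'][174:274,190:323];im[300:,:400]=cv2.resize(c,(400,300),interpolation=cv2.INTER_CUBIC)
c=grab('top','t6')['color'][135:235,210:343];im[300:,400:]=cv2.resize(c,(400,300),interpolation=cv2.INTER_CUBIC)
cv2.imwrite('pics/m6.png',im)
```

```text
12.35 [ 0.53446496 -0.06498783  0.26394095] [ 3.14152466  0.00371063 -2.86944208] [ 2.43115954e-01  1.21452302e-01 -2.67847808e-01 -1.90187316e-04
 -1.17778913e+00 -1.54168907e+00] [ 0.11764297 -0.02566979 -0.05199596]
[[253.41425922 262.19850384]
 [253.29575721 210.08187721]
 [253.16709274 150.80167001]]
0 ([-0.94, -0.0, -0.4], np.float64(-7.16))
1 ([-0.93, -0.12, -0.4], np.float64(-7.16))
2 ([-0.91, -0.23, -0.4], np.float64(-7.16))
3 ([-0.87, -0.34, -0.4], np.float64(-7.15))
4 ([-0.82, -0.45, -0.4], np.float64(-7.16))
5 ([-0.76, -0.55, -0.4], np.float64(-7.15))
6 ([-0.68, -0.64, -0.4], np.float64(-7.16))
7 ([-0.6, -0.71, -0.4], np.float64(-7.15))
8 ([-0.5, -0.79, -0.41], np.float64(-7.16))
9 ([-0.0, 0.0, 0.0], np.float64(7.65))
10 ([-0.0, 0.0, 0.0], np.float64(7.65))
11 ([-0.0, 0.0, 0.0], np.float64(7.65))
12 ([-0.0, 0.0, 0.0], np.float64(7.65))
13 ([-0.0, 0.0, 0.0], np.float64(7.65))
14 ([-0.0, 0.0, 0.0], np.float64(7.65))
15 ([-0.0, 0.0, 0.0], np.float64(7.65))
16 ([-0.0, 0.0, 0.0], np.float64(7.65))
17 ([-0.0, 0.0, 0.0], np.float64(7.65))
18 ([0.0, 0.0, 0.0], np.float64(7.65))
19 ([0.0, 0.0, 0.0], np.float64(7.65))
20 ([0.0, 0.0, 0.0], np.float64(7.65))
21 ([0.0, 0.0, 0.0], np.float64(7.65))
22 ([0.0, 0.0, 0.0], np.float64(7.66))
23 ([0.0, 0.0, 0.0], np.float64(7.65))
24 ([0.0, 0.0, 0.0], np.float64(7.66))
25 ([0.0, 0.0, 0.0], np.float64(7.65))
26 ([0.0, 0.0, 0.0], np.float64(7.66))
27 ([0.0, 0.0, 0.0], np.float64(7.65))
28 ([0.0, 0.0, 0.0], np.float64(7.66))
29 ([0.0, 0.0, 0.0], np.float64(7.65))
30 ([0.0, -0.0, 0.0], np.float64(7.66))
31 ([0.0, -0.0, 0.0], np.float64(7.65))
end [ 0.6156 -0.0424  0.3   ] -276.0
```

View pics/m6.png

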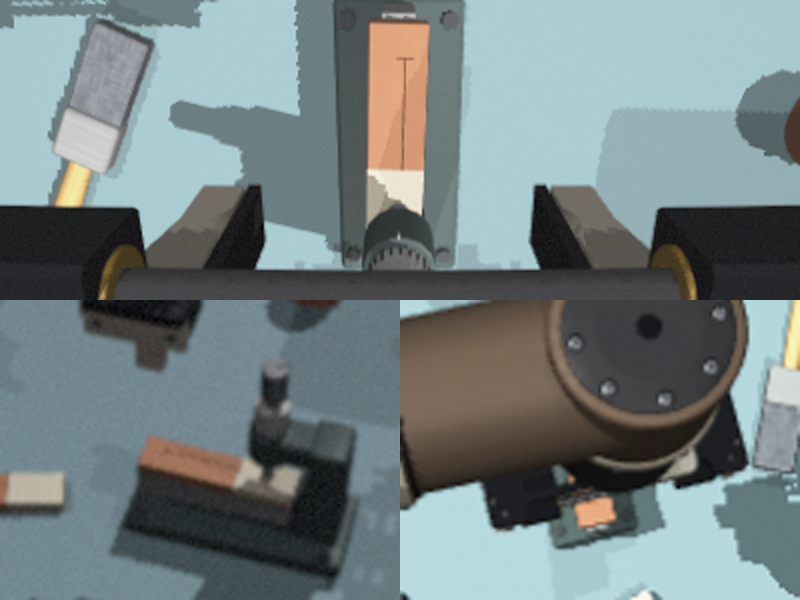

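Bottom-left shows the bar lying on the rail with its inner end under the spindle, against the stop. In the wrist strip the bar is at 369–429, centred on the rail tip at 383–416. I'll check squareness numerically.

Run:
```python
from h import *
d=load('w6'); g=cv2.cvtColor(d['color'],cv2.COLOR_BGR2HSV)
c=d['color'].astype(int)
# bar edges: per row, pixels with R-B large (terracotta) or foot: dark
P={'L':[], 'R':[]}
for r in range(153,223,3):
    row=c[r,200:310]; m=(row[:,2]-row[:,0])>25
    i=np.where(m)[0]
    if len(i)>10: P['L'].append((200+i[0]-.5,r)); P['R'].append((200+i[-1]+.5,r))
for k in P:
    q=pt(d,P[k],.073)[:,:2]; f=np.polyfit(q[:,0],q[:,1],1); print(k,len(q),np.degrees(np.arctan(f[0])), (q[:,1]-np.polyval(f,q[:,0])).std())
s=lambda l:np.array(l,float)/2+[56,140]-.25
for a in ([(335,3),(344,262)],[(463,3),(457,262)]):
    q=pt(d,s(a),.022)[:,:2];u=q[1]-q[0];print('foot',np.degrees(np.arctan2(u[1],u[0])),q)
```

```text
L 24 13.912131803487679 0.0003639491957579201
R 24 14.1325048468315 0.00034475721790401824
foot 15.653128316043633 [[ 0.51274991 -0.11059647]
 [ 0.69429265 -0.05972731]]
foot 16.23176306784763 [[ 0.49104638 -0.03263334]
 [ 0.672107    0.0200785 ]]
```

The bar's edges read about 14.0° against 15.6–16° for the gauge. I'll regrip it with the jaws aligned, square it up and re-seat it.

Emit:
servo_tool(force=15, targets=[{"xyz": [0,0,4.5],"angular": [0,0,-0.2],"claw": 6},{"xyz": [0,0,4],"angular": [0,0,0],"claw": 6},{"xyz": [-0.4,0,4],"angular": [0,0,0],"claw": 6},{"xyz": [-0.3,0,4],"angular": [0,0,0],"claw": 6},{"xyz": [0,0,1.3],"angular": [0,0,0],"claw": 6},{"xyz": [0,0,0],"angular": [0,0,0],"claw": 4},{"xyz": [0,0,0],"angular": [0,0,0],"claw": 2.8},{"xyz": [0,0,0],"angular": [0,0,0],"claw": 2.8},{"xyz": [0,0,0],"angular": [0,0,0],"claw": 2.8},{"xyz": [0,0,0],"angular": [0,0,0],"claw": 2.8}])

```text
t: 13.5
eef_pos: [0.5412, -0.0632, 0.0857]
ee_rot: [-3.141, 0.002, -2.866]
force: [1.1, 0.6, 3.3]
width: 0.0338
gripper_force: 14.9
```

```bash
cat > edge.py <<'E'
from h import *
from station import monitor
d=grab('wrist');c=d['color'].astype(int);s=monitor.get_state();print(s['t'],s['eef_pos'],s['ee_rot'],s['force'])
P={'L':[], 'R':[]}
for r in range(190,300,2):
    row=c[r,180:330]; m=(row[:,2]-row[:,0])>25; i=np.where(m)[0]
    if len(i)>30: P['L'].append((180+i[0]-.5,r)); P['R'].append((180+i[-1]+.5,r))
for k in P:
    q=pt(d,P[k],.073)[:,:2]; f=np.polyfit(q[:,0],q[:,1],1); r=q[:,1]-np.polyval(f,q[:,0]); m=abs(r)<.0006;f=np.polyfit(q[m,0],q[m,1],1); print(k,len(q),m.sum(),P[k][0],P[k][-1],np.degrees(np.arctan(f[0])),r.std())
E
python3 edge.py
```

```text
13.55 [ 0.54117984 -0.06325656  0.0857081 ] [-3.14134775e+00  2.21254076e-03 -2.86575832e+00] [-0.90968108  0.04245919  4.46309542]
L 42 3 (np.float64(226.5), 192) (np.float64(183.5), 274) 13.906260617951233 0.005846407034323951
R 42 4 (np.float64(284.5), 192) (np.float64(325.5), 274) 17.741951698308743 0.007162348227012751
```

Emit:
servo_tool(force=12, targets=[{"xyz": [-0.1,0,0],"angular": [0,0,0],"claw": 2.8},{"xyz": [-0.1,0,0],"angular": [0,0,0],"claw": 2.8}])

```text
t: 13.75
eef_pos: [0.5413, -0.0632, 0.0856]
ee_rot: [-3.141, -0.002, -2.866]
force: [-9.8, 0.1, 14.4]
width: 0.034
gripper_force: 11.9
```

Emit:
servo_tool(force=12, targets=[{"xyz": [-0.1,0,0],"angular": [0,0,0],"claw": 2.8},{"xyz": [0,0,0],"angular": [0,0,0],"claw": 2.8}])

```text
t: 13.95
eef_pos: [0.5415, -0.0632, 0.0855]
ee_rot: [3.142, -0.003, -2.866]
force: [-10.0, -0.4, 14.2]
width: 0.034
gripper_force: 12.0
```

Emit:
servo_tool(force=3, targets=[{"xyz": [0.2,0,0],"angular": [0,0,0],"claw": 2.8},{"xyz": [0,0,0],"angular": [0,0,0],"claw": 3.6},{"xyz": [0,0,0],"angular": [0,0,0],"claw": 5},{"xyz": [0,0,0],"angular": [0,0,0],"claw": 5},{"xyz": [0,0,-1.5],"angular": [0,0,0],"claw": 5},{"xyz": [0.3,0,-4],"angular": [0,0,0],"claw": 8},{"xyz": [0.5,0,-4],"angular": [0,0,0],"claw": 8},{"xyz": [0,0,-4],"angular": [0,0,0],"claw": 8},{"xyz": [0,0,-4.5],"angular": [0,0,0],"claw": 8},{"xyz": [0,0,0],"angular": [0,0,0],"claw": 8},{"xyz": [0,0,0],"angular": [0,0,0],"claw": 8}])

```text
t: 15.05
eef_pos: [0.5341, -0.0651, 0.2656]
ee_rot: [3.141, 0.003, -2.866]
force: [-0.9, 0.0, -0.2]
width: 0.0796
gripper_force: 0.0
```

```bash
cat > chk.py <<'E'
from h import *
from station import monitor
import sys
d=grab('wrist',sys.argv[1]);s=monitor.get_state();print(s['t'],s['eef_pos'],s['ee_rot'],s['q'])
def ana(d):
    c=d['color'].astype(int);P={'L':[], 'R':[],'FL':[],'FR':[]}
    for r in range(155,215,2):
        row=c[r,200:310]; i=np.where((row[:,2]-row[:,0])>25)[0]
        if len(i)>20:
            P['L'].append((200+i[0]-.5,r)); P['R'].append((200+i[-1]+.5,r))
    g=c.sum(2)
    for r in range(150,225,2):
        j=np.where(np.diff(g[r,275:300])>100)[0]   # foot right edge: dark -> bench
        if len(j): P['FR'].append((275+j[0]+.5,r))
    for k,z in (('L',.073),('R',.073),('FR',.022)):
        if len(P[k])<5: print(k,'few');continue
        q=pt(d,P[k],z)[:,:2]; f=np.polyfit(q[:,0],q[:,1],1); r=q[:,1]-np.polyval(f,q[:,0]); m=abs(r)<.001;f=np.polyfit(q[m,0],q[m,1],1); print(k,len(q),m.sum(),np.degrees(np.arctan(f[0])),'y at x=.5',np.polyval(f,.5),r.std())
ana(load('w6'));ana(d)
E
python3 chk.py w7
```

```text
15.1 [ 0.53344738 -0.06515956  0.26419752] [ 3.14106438e+00  3.69124713e-05 -2.86621121e+00] [ 2.43021131e-01  1.21764587e-01 -2.66720776e-01 -5.71807446e-04
 -1.18229122e+00 -1.53821940e+00]
L 30 30 13.848948433162501 y at x=.5 -0.08967641115773477 0.00037496821774176553
R 30 30 14.069818227757473 y at x=.5 -0.05481104893323338 0.00036038680337976937
FR 37 37 15.568095136476082 y at x=.5 -0.02916782528398129 0.00036229781055011463
L 30 30 14.869793231812602 y at x=.5 -0.09036670855685494 4.060468118491425e-06
R 30 30 14.708927176066876 y at x=.5 -0.05520299982789714 0.00036140122387998087
FR 38 38 15.46686932267781 y at x=.5 -0.0290726515222951 0.00040120716379106675
```

Emit:
servo_tool(targets=[{"xyz": [0,0,-3.5],"angular": [0,0,0],"claw": 8},{"xyz": [-2.5,0,0],"angular": [0,0,-8.3],"claw": 8},{"xyz": [-3,-0.4,0],"angular": [0,0,-8.3],"claw": 8},{"xyz": [-2.9,-0.9,0],"angular": [0,0,-8.3],"claw": 8},{"xyz": [0,0,0],"angular": [0,0,-8.3],"claw": 8},{"xyz": [0,0,0],"angular": [0,0,-8.3],"claw": 8},{"xyz": [0,0,0],"angular": [0,0,-8.3],"claw": 8},{"xyz": [0,0,0],"angular": [0,0,-8.3],"claw": 8},{"xyz": [0,0,0],"angular": [0,0,-8.3],"claw": 8},{"xyz": [0,0,0],"angular": [0,0,-8.3],"claw": 8},{"xyz": [0,0,0],"angular": [0,0,-8.3],"claw": 8},{"xyz": [0,0,0],"angular": [0,0,-8.3],"claw": 8},{"xyz": [0,0,0],"angular": [0,0,-8.3],"claw": 8},{"xyz": [0,0,0],"angular": [0,0,-8.3],"claw": 8},{"xyz": [0,0,0],"angular": [0,0,-8.3],"claw": 8},{"xyz": [0,0,0],"angular": [0,0,-8.3],"claw": 8}])

```text
t: 16.7
eef_pos: [0.6155, -0.042, 0.2973]
ee_rot: [3.139, 0.002, -0.687]
force: [0.1, 0.2, 1.2]
width: 0.0802
gripper_force: 0.0
```

Emit:
servo_tool(targets=[{"xyz": [0,0,0],"angular": [0,0,-8.3],"claw": 8},{"xyz": [0,0,0],"angular": [0,0,-8.3],"claw": 8},{"xyz": [0,0,0],"angular": [0,0,-8.3],"claw": 8},{"xyz": [0,0,0],"angular": [0,0,-8.3],"claw": 8},{"xyz": [0,0,0],"angular": [0,0,-8.3],"claw": 8},{"xyz": [0,0,0],"angular": [0,0,-8.3],"claw": 8},{"xyz": [0,0,0],"angular": [0,0,-8.3],"claw": 8},{"xyz": [0,0,0],"angular": [0,0,-8.3],"claw": 8},{"xyz": [0,0,0],"angular": [0,0,-8.3],"claw": 8},{"xyz": [0,0,0],"angular": [0,0,-8.3],"claw": 8},{"xyz": [0,0,0],"angular": [0,0,-8.3],"claw": 8},{"xyz": [0,0,0],"angular": [0,0,-8.3],"claw": 8},{"xyz": [0,0,0],"angular": [0,0,-8.3],"claw": 8},{"xyz": [0,0,0],"angular": [0,0,-8.3],"claw": 8},{"xyz": [0,0,0],"angular": [0,0,-8.3],"claw": 8},{"xyz": [0,0,0],"angular": [0,0,0],"claw": 8},{"xyz": [0,0,0],"angular": [0,0,0],"claw": 8}])

```text
t: 18.4
eef_pos: [0.6158, -0.042, 0.2981]
ee_rot: [-3.139, 0.001, 1.475]
force: [-1.4, -0.8, -0.1]
width: 0.0799
gripper_force: 0.0
```

Run:
```python
from h import *
from station import monitor
d=grab('wrist','w8');s=monitor.get_state();print(s['t'],s['eef_pos'],s['ee_rot'],s['q'],s['moment'],s['joint_efforts'][5])
print(proj(d,[[.6157,-.0426,.215],[.6157,-.0426,.197],s['eef_pos'],s['eef_pos']-[0,0,.1]]))
u,v=proj(d,[[.6157,-.0426,.215]])[0].astype(int)
c=d['color'][max(0,v-45):v+45,u-60:u+60]
cv2.imwrite('pics/w8c.png',cv2.resize(c,None,fx=6,fy=6,interpolation=cv2.INTER_CUBIC));print(u-60,max(0,v-45),c.shape)
```

```text
18.45 [ 0.61588167 -0.04197688  0.29847186] [-3.13989920e+00  4.51913886e-04  1.47576134e+00] [ 2.47792859e-01  2.38403606e-01 -4.32265600e-02 -1.49456155e-04
 -1.29091298e+00  2.79880583e+00] [-0.10242745 -0.12103412  0.01299182] 0.06878988817334175
[[257.35846271 211.35617719]
 [257.20373237 203.61761872]
 [258.74476776 268.197381  ]
 [257.36209086 203.49660169]]
197 166 (90, 120, 3)
```

View pics/w8c.png

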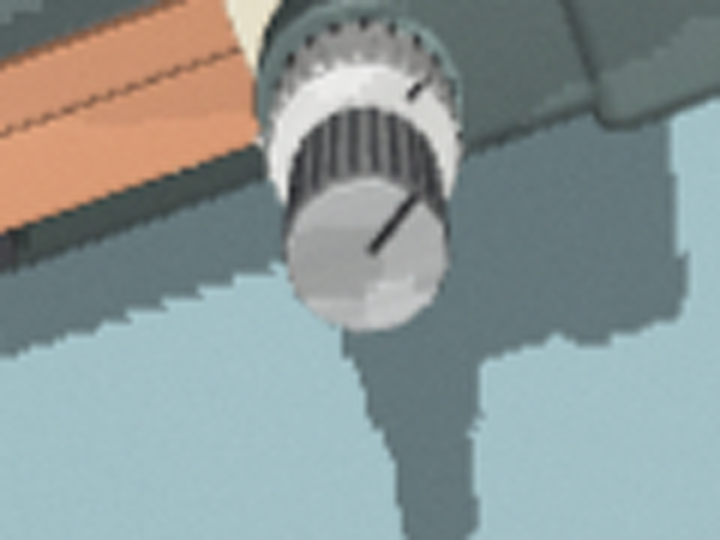

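The crop shows the cap top centred at (368,253), with the black lines on cap and thimble in line. That was the tenth picture, so the rest is numeric.

Run:
```python
from h import *
d=load('w8');q=pt(d,[(197+368/6-.4,166+253/6-.4)],.215)[0];p=np.array([.6159,-.042]);a=1.4757
m=q[:2]-p;print(q,'tool x,y',m[0]*np.cos(a)+m[1]*np.sin(a),m[0]*np.sin(a)-m[1]*np.cos(a))
```

```text
[ 0.61642877 -0.03963739  0.215     ] tool x,y 0.0024021419588911544 0.00030204535508959
```

Emit:
servo_tool(force=8, targets=[{"xyz": [0.1,0,2.5],"angular": [0,0,0],"claw": 6},{"xyz": [0,0,3],"angular": [0,0,0],"claw": 6},{"xyz": [0,0,2.5],"angular": [0,0,0],"claw": 5},{"xyz": [0,0,1.4],"angular": [0,0,0],"claw": 4},{"xyz": [0,0,0],"angular": [0,0,0],"claw": 3},{"xyz": [0,0,0],"angular": [0,0,0],"claw": 2},{"xyz": [0,0,0],"angular": [0,0,0],"claw": 1.6},{"xyz": [0,0,0],"angular": [0,0,0],"claw": 1.6},{"xyz": [0,0,0],"angular": [0,0,0],"claw": 1.6}])

```text
t: 19.35
eef_pos: [0.6178, -0.041, 0.2071]
ee_rot: [3.137, -0.001, 1.48]
force: [4.1, -0.1, 0.9]
width: 0.022
gripper_force: 8.0
```

```bash
cat > st.py <<'E'
from station import monitor
import numpy as np
s=monitor.get_state();np.set_printoptions(precision=4,suppress=True)
print(s['t'],s['eef_pos'],s['ee_rot'],'F',s['force'],'M',s['moment'],'tau6 %.3f q6 %.3f w %.4f g %.1f'%(s['joint_efforts'][5],s['q'][5],s['width'],s['gripper_force']))
E
python3 st.py
```

```text
19.35 [ 0.6178 -0.041   0.2071] [ 3.1375 -0.0005  1.48  ] F [ 4.0946 -0.0783  0.9435] M [-0.3277 -1.5747 -0.0245] tau6 0.004 q6 2.801 w 0.0220 g 8.0
```

Emit:
servo_tool(force=8, targets=[{"xyz": [0,0.15,0],"angular": [0,0,0],"claw": 1.6},{"xyz": [0,0,0],"angular": [0,0,0],"claw": 1.6}])

```text
t: 19.55
eef_pos: [0.6182, -0.041, 0.207]
ee_rot: [3.14, -0.0, 1.48]
force: [-0.6, 0.2, 7.3]
width: 0.0215
gripper_force: 8.0
```

```bash
python3 st.py
```

```text
19.55 [ 0.6182 -0.041   0.207 ] [ 3.14   -0.0002  1.4801] F [-0.5642  0.2134  7.3455] M [ 0.1634 -0.1409  0.0215] tau6 0.002 q6 2.802 w 0.0215 g 8.0
```

Emit:
servo_tool(force=40, targets=[{"xyz": [0,0,0],"angular": [0,0,0],"claw": 1.6},{"xyz": [0,0,0],"angular": [0,0,0],"claw": 1.6},{"xyz": [0,0,0],"angular": [0,0,5],"claw": 1.6},{"xyz": [0,0,0],"angular": [0,0,8],"claw": 1.6},{"xyz": [0,0,0],"angular": [0,0,8],"claw": 1.6},{"xyz": [0,0,0],"angular": [0,0,8],"claw": 1.6},{"xyz": [0,0,0],"angular": [0,0,8],"claw": 1.6},{"xyz": [0,0,0],"angular": [0,0,3],"claw": 1.6}])

```text
t: 20.35
eef_pos: [0.6183, -0.041, 0.207]
ee_rot: [3.14, -0.001, 0.777]
force: [0.8, 0.7, 6.5]
width: 0.0211
gripper_force: 40.0
```

```bash
python3 st.py
```

```text
20.35 [ 0.6183 -0.041   0.207 ] [ 3.1403 -0.0013  0.777 ] F [0.7595 0.6547 6.5305] M [ 0.1461 -0.1629  0.0903] tau6 -0.338 q6 2.099 w 0.0211 g 40.0
```

Emit:
servo_tool(force=40, targets=[{"xyz": [0,0,0],"angular": [0,0,8],"claw": 1.6},{"xyz": [0,0,0],"angular": [0,0,8],"claw": 1.6},{"xyz": [0,0,0],"angular": [0,0,8],"claw": 1.6},{"xyz": [0,0,0],"angular": [0,0,8],"claw": 1.6},{"xyz": [0,0,0],"angular": [0,0,6],"claw": 1.6},{"xyz": [0,0,0],"angular": [0,0,0],"claw": 1.6}])

```text
t: 20.95
eef_pos: [0.6183, -0.0411, 0.207]
ee_rot: [3.141, -0.002, 0.115]
force: [0.8, 0.1, 6.4]
width: 0.0211
gripper_force: 40.0
```

```bash
python3 st.py
```

```text
20.95 [ 0.6183 -0.0411  0.207 ] [ 3.1414 -0.0019  0.115 ] F [0.7775 0.1102 6.4405] M [ 0.0633 -0.1478 -0.1186] tau6 -1.290 q6 1.437 w 0.0211 g 40.0
```

Emit:
servo_tool(force=40, targets=[{"xyz": [0,0,0],"angular": [0,0,4],"claw": 1.6},{"xyz": [0,0,0],"angular": [0,0,4],"claw": 1.6}])

```text
t: 21.15
eef_pos: [0.6183, -0.0411, 0.207]
ee_rot: [-3.142, -0.002, -0.023]
force: [0.5, 0.7, 7.2]
width: 0.0214
gripper_force: 40.0
```

```bash
python3 st.py
```

```text
21.15 [ 0.6183 -0.0411  0.207 ] [-3.1416 -0.0019 -0.0234] F [0.4697 0.7488 7.2046] M [ 0.0933 -0.184   0.0714] tau6 1.153 q6 1.298 w 0.0214 g 40.0
```

Emit:
servo_tool(force=40, targets=[{"xyz": [0,0,0],"angular": [0,0,4],"claw": 1.6},{"xyz": [0,0,0],"angular": [0,0,4],"claw": 1.6}])

```text
t: 21.35
eef_pos: [0.6183, -0.0411, 0.207]
ee_rot: [-3.141, -0.002, -0.163]
force: [1.1, -0.3, 6.6]
width: 0.0209
gripper_force: 40.0
```

```bash
python3 st.py
```

```text
21.35 [ 0.6183 -0.0411  0.207 ] [-3.1413 -0.0019 -0.1632] F [ 1.1134 -0.2822  6.557 ] M [ 0.1033 -0.165   0.0652] tau6 1.075 q6 1.159 w 0.0209 g 40.0
```

Emit:
servo_tool(force=40, targets=[{"xyz": [0,0,0],"angular": [0,0,2],"claw": 1.6},{"xyz": [0,0,0],"angular": [0,0,2],"claw": 1.6},{"xyz": [0,0,0],"angular": [0,0,2],"claw": 1.6}])

```text
t: 21.65
eef_pos: [0.6183, -0.0411, 0.207]
ee_rot: [-3.141, -0.002, -0.266]
force: [-0.4, 0.9, 6.5]
width: 0.0214
gripper_force: 40.0
```

```bash
python3 st.py
```

```text
21.65 [ 0.6183 -0.0411  0.207 ] [-3.1411 -0.0018 -0.2665] F [-0.3739  0.8562  6.4969] M [ 0.0953 -0.1396  0.0435] tau6 0.496 q6 1.055 w 0.0214 g 40.0
```

Emit:
servo_tool(force=40, targets=[{"xyz": [0,0,0],"angular": [0,0,2],"claw": 1.6},{"xyz": [0,0,0],"angular": [0,0,2],"claw": 1.6},{"xyz": [0,0,0],"angular": [0,0,2],"claw": 1.6}])

```text
t: 21.95
eef_pos: [0.6183, -0.0411, 0.207]
ee_rot: [-3.141, -0.002, -0.371]
force: [0.1, 0.8, 6.1]
width: 0.0211
gripper_force: 40.0
```

```bash
python3 st.py
```

```text
21.95 [ 0.6183 -0.0411  0.207 ] [-3.141  -0.0018 -0.3711] F [0.0687 0.7862 6.0512] M [ 0.0826 -0.2103  0.1552] tau6 0.453 q6 0.951 w 0.0211 g 40.0
```

Emit:
servo_tool(force=40, targets=[{"xyz": [0,0,0],"angular": [0,0,2],"claw": 1.6},{"xyz": [0,0,0],"angular": [0,0,2],"claw": 1.6},{"xyz": [0,0,0],"angular": [0,0,2],"claw": 1.6}])

```text
t: 22.25
eef_pos: [0.6183, -0.0411, 0.207]
ee_rot: [-3.141, -0.002, -0.476]
force: [-0.1, -0.6, 6.0]
width: 0.0214
gripper_force: 40.0
```

```bash
python3 st.py
```

```text
22.25 [ 0.6183 -0.0411  0.207 ] [-3.1408 -0.0017 -0.4758] F [-0.1425 -0.5724  6.0367] M [ 0.0607 -0.1865  0.1248] tau6 0.403 q6 0.846 w 0.0214 g 40.0
```

```bash
cat > avg.py <<'E'
from h import *
from station import monitor
M=[];T=[]
for _ in range(8):
    grab('scene'); s=monitor.get_state(); M.append(s['moment'][2]);T.append(s['joint_efforts'][5])
print('Mz',np.round(M,3),'mean %.3f'%np.mean(M),'tau6',np.round(T,3),'yaw',s['ee_rot'][2],s['t'])
E
python3 avg.py
```

```text
Mz [0.08  0.112 0.006 0.067 0.044 0.072 0.05  0.014] mean 0.056 tau6 [ 0.176 -0.502 -0.197 -0.076 -0.046 -0.039 -0.038 -0.038] yaw -0.47456656652461304 22.65
```

Emit:
servo_tool(force=40, targets=[{"xyz": [0,0,0],"angular": [0,0,3],"claw": 1.6},{"xyz": [0,0,0],"angular": [0,0,3],"claw": 1.6},{"xyz": [0,0,0],"angular": [0,0,0],"claw": 1.6},{"xyz": [0,0,0],"angular": [0,0,0],"claw": 1.6}])

```text
t: 23.05
eef_pos: [0.6183, -0.0411, 0.207]
ee_rot: [-3.141, -0.002, -0.579]
force: [1.3, 0.8, 6.6]
width: 0.0212
gripper_force: 40.0
```

```bash
python3 avg.py
```

```text
Mz [-0.015  0.089  0.027  0.049 -0.032  0.054  0.001  0.006] mean 0.022 tau6 [-0.036 -0.026 -0.023 -0.023 -0.023 -0.023 -0.023 -0.023] yaw -0.5792932118619636 23.45
```

Emit:
servo_tool(force=40, targets=[{"xyz": [0,0,0],"angular": [0,0,3],"claw": 1.6},{"xyz": [0,0,0],"angular": [0,0,3],"claw": 1.6},{"xyz": [0,0,0],"angular": [0,0,0],"claw": 1.6},{"xyz": [0,0,0],"angular": [0,0,0],"claw": 1.6}])

```text
t: 23.85
eef_pos: [0.6183, -0.0411, 0.207]
ee_rot: [-3.14, -0.002, -0.684]
force: [0.4, -0.4, 5.7]
width: 0.021
gripper_force: 40.0
```

```bash
python3 avg.py
```

```text
Mz [ 0.04   0.007  0.081 -0.028  0.043  0.043  0.004  0.007] mean 0.025 tau6 [-0.036 -0.025 -0.023 -0.022 -0.022 -0.022 -0.022 -0.023] yaw -0.6840274159388793 24.25
```

```bash
sed -i 's/range(8)/range(4)/' avg.py
```

Emit:
servo_tool(force=40, targets=[{"xyz": [0,0,0],"angular": [0,0,3],"claw": 1.6},{"xyz": [0,0,0],"angular": [0,0,3],"claw": 1.6},{"xyz": [0,0,0],"angular": [0,0,0],"claw": 1.6},{"xyz": [0,0,0],"angular": [0,0,0],"claw": 1.6}])

```text
t: 24.65
eef_pos: [0.6183, -0.0411, 0.207]
ee_rot: [-3.14, -0.001, -0.789]
force: [1.3, -0.1, 6.2]
width: 0.0213
gripper_force: 40.0
```

```bash
python3 avg.py
```

```text
Mz [ 0.022  0.023 -0.045  0.03 ] mean 0.008 tau6 [-0.035 -0.025 -0.022 -0.022] yaw -0.7887408158819125 24.85
```

Emit:
servo_tool(force=40, targets=[{"xyz": [0,0,0],"angular": [0,0,3],"claw": 1.6},{"xyz": [0,0,0],"angular": [0,0,3],"claw": 1.6},{"xyz": [0,0,0],"angular": [0,0,0],"claw": 1.6},{"xyz": [0,0,0],"angular": [0,0,0],"claw": 1.6}])

```text
t: 25.25
eef_pos: [0.6182, -0.0411, 0.207]
ee_rot: [-3.14, -0.001, -0.894]
force: [0.6, -0.8, 6.1]
width: 0.0211
gripper_force: 40.0
```

```bash
python3 avg.py
```

```text
Mz [ 0.03   0.035 -0.009  0.066] mean 0.031 tau6 [-0.035 -0.024 -0.022 -0.021] yaw -0.893420387982524 25.45
```

Emit:
servo_tool(force=40, targets=[{"xyz": [0,0,0],"angular": [0,0,3],"claw": 1.6},{"xyz": [0,0,0],"angular": [0,0,3],"claw": 1.6},{"xyz": [0,0,0],"angular": [0,0,0],"claw": 1.6},{"xyz": [0,0,0],"angular": [0,0,0],"claw": 1.6}])

```text
t: 25.85
eef_pos: [0.6183, -0.0411, 0.207]
ee_rot: [-3.14, -0.001, -0.998]
force: [1.0, 0.4, 7.7]
width: 0.021
gripper_force: 40.0
```

```bash
python3 avg.py
```

```text
Mz [-0.027  0.004  0.055 -0.006] mean 0.007 tau6 [-0.034 -0.024 -0.021 -0.021] yaw -0.9981390476060943 26.05
```

```bash
cat > ring.py <<'E'
from h import *
from station import monitor
def ring(d,ax,yaw,z,R,lab):
    th=np.radians(np.arange(-60,81,5)); g=cv2.cvtColor(d['color'],cv2.COLOR_BGR2GRAY).astype(np.float32); out=[]
    for r in R:
        a=yaw; X=np.array([[ax[0]+r*(np.cos(t)*np.cos(a)+np.sin(t)*np.sin(a)),ax[1]+r*(np.cos(t)*np.sin(a)-np.sin(t)*np.cos(a)),z] for t in th])
        p=proj(d,X).astype(np.float32); out.append(cv2.remap(g,p[:,0],p[:,1],cv2.INTER_LINEAR)[:,0] if False else cv2.remap(g,p[:,:1],p[:,1:],cv2.INTER_LINEAR)[:,0])
    print(lab);[print('r%.3f'%r,o.astype(int)) for r,o in zip(R,out)]
if __name__=='__main__':
    print(np.arange(-60,81,5))
    q=pt(load('w8'),[(258,207.8)],.215)[0]
    ring(load('w8'),q,1.4757,.171,(.009,.011,.013,.0145),'before')
    d=grab('wrist','w9');s=monitor.get_state()
    ring(d,s['eef_pos'],s['ee_rot'][2],.171,(.009,.011,.013,.0145),'now')
E
python3 ring.py
```

```text
[-60 -55 -50 -45 -40 -35 -30 -25 -20 -15 -10  -5   0   5  10  15  20  25
  30  35  40  45  50  55  60  65  70  75  80]
before
r0.009 [156 178 200 203 212 213 217 211 208 204 217 216 212 210 210 211 209 207
 210 209 205 196 194 184 184 161 119  89  79]
r0.011 [224 224 224 223 228 232 232 231 231 232 233 227 222 218 214 213 212 210
 196 141 144 206 210 211 211 211 211 211 211]
r0.013 [220 220 221 220 225 231 234 233 234 231 229 231 232 224 219 215 214 207
 204  93 140 202 205 207 211 209 210 210 207]
r0.015 [191 196 182 194 197 188 189 190 192 205 182 189 178 178 185 172 170 165
 158 147 126 165 153 144 152 132 163 157 106]
now
r0.009 [156 156 155 157 159 158 159 159 158 157 155 154 152 153 155 148 154 152
 152 152 153 152 149 133 131 125 116 100  72]
r0.011 [156 157 157 156 154 157 158 159 159 159 157 155 154 153 122  49 112 152
 153 154 153 154 154 153 153 152 138 132 132]
r0.013 [120 136 121 128 128 123 125 122 131 143 139 132 134 137 116  69 148 155
 152 153 154 152 154 156 154 154 147 129 131]
r0.015 [136 109 107 106 118 105 121 115 115 131 115 120 139 111 121 113 107 117
 103 108 118 117 121 131 139 148 151 137 124]
```

Run:
```python
from h import *
d=load('w9')
from station import monitor
s=monitor.get_state();p=proj(d,[list(s['eef_pos'][:2])+[.215],list(s['eef_pos'][:2])+[.171]]);print(p)
g=cv2.cvtColor(d['color'],cv2.COLOR_BGR2GRAY)
u,v=p[0].astype(int)
np.set_printoptions(linewidth=250)
print(u-24,v-66);print(g[v-66:v+34:2,u-34:u+36:2])
```

```text
[[251.63471715 272.68328676]
 [252.31806299 234.23640235]]
227 206
[[162 161 161 ... 211 209 209]
 [162 160 160 ... 212 210 209]
 [166 162 163 ... 211 211 209]
 ...
 [ 64  63  66 ...  64  64  66]
 [ 89  89  91 ...  40  37  37]
 [ 90  90  90 ...  39  36  40]]
```

Run:
```python
from h import *
g=cv2.cvtColor(load('w9')['color'],cv2.COLOR_BGR2GRAY)
print('cols',218,'..',290,'step2')
for r in range(196,306,2): print(r,' '.join('%3d'%x for x in g[r,214:294:2]))
```

```text
cols 218 .. 290 step2
196 151 148 146 147 145 144 145 142 141 141 139 133 128 121 117  82  82  86  83  80  80  79  79  82  82  81  58  51  58  57  57 200 246 246 206 204 204 203 205 205
198 151 149 150 148 149 147 146 145 144 143 143 141 141 140 115  83  76  76  78  77  77  78  76  78  75  79  79  68  55  52  58 141 246 243 206 206 205 205 204 204
200 155 154 154 153 152 149 149 147 146 147 144 143 142 139  80  86  78  78  67  83  91  81  62  80  78  79  77  78  72  56  55  93 246 206 207 207 206 204 204 204
202 160 156 157 155 154 153 151 149 149 147 146 146 148  83  86  68  94 118  53 114 112 102  76 105  82  54  75  75  77  77  57  58 243 188 158 181 192 202 206 205
204 161 160 159 158 158 156 154 154 153 153 151 156 161  83  88  44 119 117 102 113 112 104  97 105 100  59  93  66  68  77  76  59 177 208 208 208 192 158 139 186
206 164 163 163 162 159 159 157 157 155 152 154 207  81  98 113  96 118 114 114 111 109 110 108 107 106 101 100  74  55  66  75  89 131 210 209 210 208 208 207 203
208 165 165 162 160 161 158 159 158 156 154 182 210  66 103 117 106 116 105 111 112 111 111 10
[... 7241 characters left out ...]
  76  74  77  75  77  77  74  76  75  77  78
298  65  62  64  61  72  74  73  72  72  70  73  75  71  72  74  76  72  74  73  74  73  72  73  71  74  71  72  74  73  71  73  73  72  71  72  72  72  74  72  74
300  58  64  62  66  70  65  66  62  64  65  84  84  85  84  86  86  85  84  84  85  84  84  83  83  86  84  85  84  86  85  86  79  64  66  65  66  66  71  69  69
302  57  92  87  90  90  38  38  39  40  77 226 226 227 227 227 227 227 227 226 227 226 226 227 227 227 226 227 226 226 226 227 194  29  38  40  40  72  90  89  92
304  53  92  89  89  89  38  37  39  36 107 228 227 227 226 226 227 227 226 227 226 227 225 227 226 226 227 226 226 226 226 227 198  35  35  40  39  70  90  90  90
```

Run:
```python
from h import *
d=load('w9'); a=-.9981; M=np.array([[np.cos(a),np.sin(a)],[np.sin(a),-np.cos(a)]])
o=np.array([.6183,-.0411])
def T(d,uv,z,a=a,o=o):
    M=np.array([[np.cos(a),np.sin(a)],[np.sin(a),-np.cos(a)]]);return ((pt(d,uv,z)[:,:2]-o)@M.T*1000).round(1)
c=T(d,[(264.5,262),(261.5,266),(258.6,270),(256.2,274)],.215);print('cap mark',c,np.degrees(np.arctan2(*(c[0]-c[-1])[::-1])))
# edges of cap top at rows 266 / 272 and thimble edges row 220
print('cap front edge',T(d,[(254.5,256.5)],.215),'thimble top edges',T(d,[(233,214),(278,214),(256,204)],.171),'mark',T(d,[(258.5,215.5),(257,218),(256.3,220.5)],.171))
w=load('w8');f=lambda l:np.array(l)/6+[197,166]-.4
c=T(w,f([(372,250),(415,197)]),.215,1.4757,np.array([.6159,-.042]));print('w8 cap',c,np.degrees(np.arctan2(*(c[1]-c[0])[::-1])))
c=T(w,f([(410,98),(430,76)]),.171,1.4757,np.array([.6159,-.042]));print('w8 thimble mark',c,np.degrees(np.arctan2(*(c[1]-c[0])[::-1])))
```

```text
cap mark [[ 6.   6.4]
 [ 3.8  4.9]
 [ 1.5  3.5]
 [-0.8  2.3]] 31.087505323479988
cap front edge [[9.1 1.5]] thimble top edges [[ 13.8 -11.9]
 [ 13.8  16. ]
 [ 20.4   2.4]] mark [[12.8  3.9]
 [11.1  3. ]
 [ 9.4  2.6]]
w8 cap [[ 2.8  0.8]
 [10.1  6.4]] 37.49265333305034
w8 thimble mark [[11.1  7.1]
 [14.6 10.1]] 40.60129464500447
```

Compared with the start, the thimble mark now lags the cap mark by roughly 20–27°. The clutch has therefore already slipped, and torque began climbing near yaw −0.37. I'm stopping here and letting go straight up.

Emit:
servo_tool(force=10, targets=[{"xyz": [0,0,0],"angular": [0,0,0],"claw": 3},{"xyz": [0,0,0],"angular": [0,0,0],"claw": 5},{"xyz": [0,0,0],"angular": [0,0,0],"claw": 6},{"xyz": [0,0,0],"angular": [0,0,0],"claw": 6},{"xyz": [0,0,-2],"angular": [0,0,0],"claw": 6},{"xyz": [0,0,-4],"angular": [0,0,0],"claw": 6},{"xyz": [0,0,-3.3],"angular": [0,0,0],"claw": 8},{"xyz": [0,0,0],"angular": [0,0,0],"claw": 8},{"xyz": [0,0,0],"angular": [0,0,0],"claw": 8}])

```text
t: 27.0
eef_pos: [0.6178, -0.041, 0.2992]
ee_rot: [-3.14, -0.0, -0.999]
force: [-0.0, 0.7, -0.3]
width: 0.0771
gripper_force: 0.0
```

```bash
python3 st.py
python3 - <<'E'
from h import *
from station import monitor
d=grab('wrist','w10');s=monitor.get_state();a=s['ee_rot'][2]
g=cv2.cvtColor(d['color'],cv2.COLOR_BGR2GRAY).astype(np.uint8)
w8=load('w8');g8=cv2.cvtColor(w8['color'],cv2.COLOR_BGR2GRAY)
np.set_printoptions(linewidth=250)
# same tool-frame view: find radial dark mark on cap top and thimble ring, centre from disc search by best dark-line fit
def prof(d,g,c,a,z,R):
    th=np.radians(np.arange(-20,71,3)); o=[]
    for t in th:
        X=[[c[0]+r*(np.cos(t)*np.cos(a)+np.sin(t)*np.sin(a)),c[1]+r*(np.cos(t)*np.sin(a)-np.sin(t)*np.cos(a)),z] for r in R]
        p=proj(d,X).astype(np.float32); o.append(cv2.remap(g,p[:,:1],p[:,1:],cv2.INTER_LINEAR).min() if 0 else cv2.remap(g,p[:,:1],p[:,1:],cv2.INTER_LINEAR).mean())
    o=np.array(o); return int(np.degrees(th[o.argmin()])),o.astype(int)
M=lambda a:np.array([[np.cos(a),np.sin(a)],[np.sin(a),-np.cos(a)]])
c8=pt(w8,[(258,207.8)],.215)[0][:2]
off=c8-np.array([.6183,-.0411])  # apparent minus true, in w8
t8=M(1.4757)@off; cn=np.array([.6183,-.0411])+M(a).T@t8
print('bias tool mm',t8*1000)
for n,D,G,c,y in(('w8',w8,g8,c8,1.4757),('now',d,g,cn,a)):
    print(n,'cap',prof(D,G,c,y,.215,np.arange(.003,.010,.001)));print(n,'thimble',prof(D,G,c,y,.171,np.arange(.011,.0136,.0005)))
E
```

```text
27.0 [ 0.6178 -0.041   0.2992] [-3.1401 -0.0001 -0.9986] F [-0.0261  0.7145 -0.2825] M [0.0865 0.0538 0.0159] tau6 0.002 q6 0.324 w 0.0771 g 0.0
bias tool mm [ 1.25039712 -1.94926882]
w8 cap (37, array([172, 173, 173, 172, 172, 172, 172, 171, 171, 171, 171, 170, 168, 164, 158, 146, 127, 101,  72,  59,  76, 104, 127, 144, 154, 159, 162, 165, 167, 169, 170]))
w8 thimble (37, array([232, 232, 231, 231, 231, 230, 229, 228, 224, 219, 217, 215, 213, 212, 211, 207, 206, 192, 131,  95, 138, 185, 206, 207, 207, 208, 209, 209, 209, 209, 209]))
now cap (-20, array([139, 142, 146, 145, 146, 150, 151, 152, 153, 155, 156, 159, 164, 168, 173, 177, 180, 180, 182, 184, 185, 186, 187, 187, 187, 181, 170, 158, 149, 146, 147]))
now thimble (22, array([100, 103, 111, 115, 115, 111, 109, 114, 116, 117, 115, 119, 117,  90,  77,  96, 126, 146, 150, 150, 156, 160, 160, 160, 160, 161, 161, 162, 161, 161, 158]))
```

Run:
```python
from h import *
d=load('w10');a=-.9990
g=cv2.cvtColor(d['color'],cv2.COLOR_BGR2GRAY)
def prof(c,z,R):
    th=np.radians(np.arange(-30,71,2)); o=[]
    for t in th:
        X=[[c[0]+r*(np.cos(t)*np.cos(a)+np.sin(t)*np.sin(a)),c[1]+r*(np.cos(t)*np.sin(a)-np.sin(t)*np.cos(a)),z] for r in R]
        p=proj(d,X).astype(np.float32); o.append(cv2.remap(g,p[:,:1],p[:,1:],cv2.INTER_LINEAR).mean())
    o=np.array(o); return o.min(),np.degrees(th[o.argmin()]).round()
best=[]
# centre = where the cap mark gives the darkest full radial line from r=1.. 9 mm; search around apparent centre
for dx in np.arange(-4,1,.5):
    for dy in np.arange(-1,4,.5):
        c=(.6183+dx/1000,-.0411+dy/1000); m,t=prof(c,.215,np.arange(.001,.0095,.0005)); best.append((m,t,prof(c,.171,np.arange(.0108,.0136,.0004)),dx,dy))
for b in sorted(best,key=lambda b:b[0])[:6]:print(b)
print(proj(d,[[.6165,-.0396,.215],[.6165,-.0396,.171]]))
u,v=proj(d,[[.6165,-.0396,.215]])[0].astype(int)
for r in range(v-34,v+18,1): print(r,' '.join('%3d'%x for x in g[r,u-18:u+20]))
print(u-18)
```

```text
(np.float64(74.94117647058823), np.float64(34.0), (np.float64(67.14285714285714), np.float64(0.0)), np.float64(-2.0), np.float64(-1.0))
(np.float64(76.23529411764706), np.float64(34.0), (np.float64(74.28571428571429), np.float64(2.0)), np.float64(-2.0), np.float64(-0.5))
(np.float64(77.94117647058823), np.float64(28.0), (np.float64(67.57142857142857), np.float64(-2.0)), np.float64(-2.5), np.float64(-1.0))
(np.float64(78.41176470588235), np.float64(34.0), (np.float64(71.71428571428571), np.float64(2.0)), np.float64(-2.0), np.float64(0.0))
(np.float64(78.6470588235294), np.float64(30.0), (np.float64(76.85714285714286), np.float64(0.0)), np.float64(-2.5), np.float64(-0.5))
(np.float64(80.82352941176471), np.float64(30.0), (np.float64(76.28571428571429), np.float64(0.0)), np.float64(-2.5), np.float64(0.0))
[[253.2286805  209.78115406]
 [253.45719376 192.8701396 ]]
175 123 126 122 122 121 124 122  91  60  93  94  91  94  91  88  93  98  98  89  93  95  91  84  87  90  88  87  84  85  78  79  79  69  75  76  71 115 225
176 125 125 123 123 123 124 124  68  60  96  94  85  96  98  91  97 109
[... 7188 characters left out ...]
 196 196 194 196 195 196 197 197 197 196 196 198 195 196 195 196 196 198
223 195 197 196 196 195 196 196 196 195 196 196 196 197 196 197 198 198 196 196 197 198 197 196 199 194 195 196 196 195 196 196 196 195 196 195 197 197 196
224 196 196 197 197 197 198 197 195 197 195 196 196 196 196 195 197 197 196 195 197 196 196 196 197 198 196 195 195 198 194 197 197 198 196 197 196 195 196
225 197 196 197 196 198 197 197 195 196 197 196 196 197 198 195 197 196 195 196 196 196 195 195 198 196 196 197 196 197 197 196 196 197 197 196 196 197 198
226 195 197 196 198 197 197 198 195 197 195 195 196 198 197 197 196 196 197 195 197 197 196 196 195 195 196 197 196 196 196 196 196 196 197 197 197 196 196
235
```

```bash
python3 -c "
from station import order; print(order.job_done())"
```

```text
the job is handed in; nothing more can be done
None
```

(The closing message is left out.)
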